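# Flip the hex key and nip up the strap clamp screw

## Robot

A 6-joint arm with a two-finger parallel gripper is mounted at the origin on the work surface. World frame = base frame: x ahead of the robot, y to its left, z up, the work surface at z = 0. Lengths are in m, angles in rad, forces in N, time in s.
With the tool pointing down it reaches from about 0.3 to 0.85 m from the base axis. Payload 4.2 kg.
Tool frame: the origin (TCP) lies at the very end of the fingers, on their centre line; the grasp point (between the pads) lies 19 mm behind it; z points along the fingers, y is the direction in which the jaws open and shut (so a half turn about z gives the same grasp; the last joint's range is limited). The gripper opens to 91 mm and grips with 3 to 60 N. Pads are 32 mm wide; open, the fingers measure 118 mm over their backs; the gripper's body (76 mm by 178 mm) begins 60 mm behind the grasp point.
Start: joints at [1.245, 0.32, 1.565, -0, 1.257, -0.02], TCP at [0.173, 0.548, 0.214] pointing down, gripper open.
Joint ranges: [-3.11, 3.11], [-0.84, 2.01], [0.21, 2.61], [-1.34, 4.49], [0.05, 2.63], [-2.56, 2.56]. Speed limits (rad/s): [2.57, 2.57, 3.14, 3.14, 3.14, 3.14].

## Interface

Orientations are given as a 3x3 rotation matrix whose columns are the frame's x, y, z axes.
In Python, from plant import status, eyes, workorder gives the robot as it stands.
- The arm moves only by the shell command python3 -m inch 'ROWS'. ROWS is a JSON object of lists of equal length, an entry for each row: "dp": the shift along the tool's x, y, z in mm, a list of three; "rotation": the turn, a rotation vector about the tool's x, y, z in degrees, a list of three; "jaw": the opening, from 0 (shut) to 1 (fully open). In form: {"dp": [[tx, ty, tz], ...], "rotation": [[rx, ry, rz], ...], "jaw": [jaw, ...]}. A call has 1 to 5 rows; each row is the pose to reach, as a shift and turn from the pose measured when the call began, along the tool's axes at that moment; what a row does not reach only later rows make up. A row lasts 1/12 s, in which the tool goes at most 41.7 mm and 7.16 degrees, less where a joint would pass 70% of its speed; a pose out of reach is approached as far as the arm can. A call with a gripper value outside its range is refused whole. The fingers move at their own pace and stop on an object; the grip force is fixed at half the most. Time passes only in rows, so rows that repeat a pose let the fingers close. It gives the time, the measured TCP pose, the force and the opening at its end, in the units of the state.
- status.sense(): the state, without advancing time (a new reading comes with each control period).
- eyes.read_camera(name): name is "scene" or "top" or "wrist"; returns (picture, depth): 384x512x3 uint8, red, green, blue; 384x512 float32, m along the optical axis (not along the pixel's ray), 0 where there is no reading.
- eyes.camera_model(name): a dict with "camera_matrix" (3x3 intrinsics, pixels), "origin" and "attitude" of the camera in the world; the wrist camera has in their place "mount" (4x4, takes a point from camera to tool coordinates, whose origin is the TCP and whose axes are the flange's). Camera axes: x right, y up, looking along -z (the intrinsics and any distortion apply to the point x, -y, -z); pixel columns grow to the right and rows downward; lengths in m; the calibration is good to about 2 mm. A picture is of the moment at which its call begins: read the wrist's pose just before it. camera_model takes no time and is no camera call.
- workorder.finish_job(): hands the job in, once; it reports no verdict.
The state is a dict: "time_s": time; "joint_pos": joint angles; "joint_velocities": joint speeds; "joint_torque": joint torques, N m; "tool_pos": TCP position; "ee_rot": TCP orientation; "ft_force": force on the tool from outside, world axes, zero at the start; "wrist_torque": the same for the moment, N m; "grip_width": finger opening in m.
Only numpy, scipy, OpenCV 4.12 (cv2) and the standard library are available. Lean on these libraries where they do the work, as an engineer would, in place of code of your own. Each camera call takes 0.05 s, during which the arm holds its last target.

## Task

The strap clamp's screw on the tilted drilling table was run down with the long arm of the hex key, and the key still stands in it. Pull the key out, flip it so that its short arm goes fully into the same screw, and tighten the screw a further 60 degrees or so (clockwise, looking onto the head) by pushing or pulling near the free end of the long arm. Leave the key seated in the screw and let go of it; do not disturb the other things on the table.

Things in the scene. Friction and masses are not known exactly. Their poses are not given: they have to be found in the camera images.
- hex_key: Loose L-shaped hex key, bare steel, 14 mm across flats, 0.25 kg. Origin: the corner where its arms' centre lines cross (the rounded bend passes 7 mm inside it). Long arm: 140 mm along -z; short arm: 56 mm along +x; flats 14 mm apart face +-y all along. It starts with the long arm in the socket, short arm pointing down the slope, leaning some 6 degrees down the slope by its play.
- key_short_tip (a point): Centre of the end face of the key's short arm, 56 mm from the corner; axes as the key's. The last 3 mm taper.
- key_long_tip (a point): Centre of the end face of the key's long arm, 140 mm from the corner; axes as the key's.
- socket (a point): Mouth centre of the hexagon socket in the clamp screw (dark cap head 24 mm across); turns with it. z: out along the axis, 15 degrees off vertical; x: down the slope at the start. 15 mm deep, 0.4 mm clearance all round. A pair of flats faces +-y: the key enters with its y along the socket's y or any 60 degree step from it. Short arm home, the long arm lies 41 mm above the mouth, parallel to the slope.
- socket_floor (a point): Centre of the socket's floor, 15 mm below the mouth; axes as point socket. A tip that is home touches it.
- clamp_screw (a joint): Turn of the clamp screw, rad: 0 at the start, growing as it is tightened (clockwise looking onto the head, i.e. about the socket's -z). Stiff: about 1.2 N m moves it (10 N at 115 mm from the axis); it stays where it is left. The key has some 4 degrees of play in it either way, and springs a little more under load.
- tilt_table: Fixed tilting drilling table. Grey base 260 x 170 mm, origin under its centre. Steel T-slotted top 250 x 170 mm slopes 15 degrees down towards +x; its high edge (-x) is 110 mm up. On it a dark strap clamp lies along the slope, toe on an aluminium bracket; the screw through its middle meets the top plate 78 mm above the origin. Nothing on it stands above the screw's head (63 mm above the top plate).
- spray_can: Bystander: spray can standing upright, 52 mm across, 165 mm high; origin at the centre of its foot.
- parts_tray: Bystander: grey open tray of nuts and pins, 120 x 150 x 32 mm; origin at the centre of its underside.
- screwdriver: Bystander: screwdriver with black handle lying down, 190 mm long; origin on the table under its middle.
Mind the look-alikes: they are no part of the job. Of the things that look like the hex_key, the middle-sized one is meant.

How it is judged:
On the way, in this order (a step that is already met when the one before it is completed fails the run):
1. the key has been flipped: its short arm is fully home in the screw's socket, and the screw has not been turned more than 10 degrees yet (distance between key_short_tip and socket_floor below 0.005 m and angle between the x axis of hex_key and the z axis of socket, either way round below 0.2 rad and value of joint clamp_screw below 0.18 rad), for 0.2 s.
2. the screw has gone 30 degrees tighter with the gripper at the outer half of the long arm (value of joint clamp_screw above 0.52 rad and contact force between the fingers and hex_key above 0.5 N and distance between the grasp point and key_long_tip below 0.08 m).
At the end, for the whole second after the job is handed in: The clamp screw is 45 to 80 degrees tighter than at the start; the key rests, released, with its short arm still home in the socket (tip within 6 mm of the socket's floor, arm within 14 degrees of the screw's axis) (value of joint clamp_screw between 0.78 and 1.4 rad and distance between key_short_tip and socket_floor below 0.006 m and angle between the x axis of hex_key and the z axis of socket, either way round below 0.25 rad and linear speed of hex_key below 0.02 m/s); the robot touches nothing.
It fails at once if a bystander (spray can, parts tray, screwdriver) is shoved more than 30 mm or knocked over (distance of any of spray_can, parts_tray, screwdriver from where it was at the start of the episode above 0.03 m or angle between spray_can's own z axis and vertical above 0.4 rad).
It also fails if it takes over 72 s, if anything falls off the work surface, if the arm or the gripper's body presses on something with over 40 N, if the wrist force passes 120 N, or if a joint passes its speed limit or range.

## Working session

There is one attempt and no reset: what is moved stays moved. The work goes in short steps, Python scripts to look and compute and a shell command to move; the robot and the scene stay as the last step left them, time stands still between calls to the robot, and variables do not carry over. Pictures are saved under pics/ and viewed, and the job is handed in when it is done.

```bash
ls; mkdir -p pics
python3 - <<'E'
from plant import status, eyes
import cv2,json
print(status.sense())
for n in ["scene","top","wrist"]:
    im,d=eyes.read_camera(n)
    cv2.imwrite(f"pics/{n}0.png",im[:,:,::-1])
    import numpy as np; np.save(f"pics/{n}0.npy",d)
    print(n,eyes.camera_model(n))
E
```

```text
pics
{'time_s': 0.0, 'joint_pos': array([ 1.24500157e+00,  3.20299159e-01,  1.56573374e+00,  5.10357459e-06,
        1.25739641e+00, -1.99710422e-02]), 'joint_velocities': array([ 0.00037436, -0.00021545, -0.00080376, -0.00133421, -0.00104792,
       -0.0005942 ]), 'joint_torque': array([ 7.60489529e-04, -4.12457585e+01, -2.31973600e+01,  7.26847770e-02,
        4.56997321e-02, -1.29340501e-04]), 'tool_pos': array([0.17293108, 0.54781899, 0.21309489]), 'ee_rot': array([[-9.53598785e-01,  3.01079733e-01, -5.92443059e-04],
       [ 3.01080313e-01,  9.53597202e-01, -1.73848776e-03],
       [ 4.15286130e-05, -1.83619276e-03, -9.99998313e-01]]), 'ft_force': array([-0.50243118, -0.44112999,  0.12529302]), 'wrist_torque': array([-0.00651248, -0.02494544,  0.00912551]), 'grip_width': 0.09101399120411921}
scene {'camera_matrix': array([[358.54178134,   0.        , 254.45855142],
       [  0.        , 358.54178134, 189.73534283],
       [  0.        ,   0.        ,   1.        ]]), 'origin': array([ 0.8143403 , -0.64924802,  0.81362555]), 'attitude': array([[ 0.88016603, -0.29508063,  0.371799
[... 325 characters left out ...]
.4598394 ]), 'attitude': array([[-0.02028698,  0.99098522, -0.13242629],
       [-0.99965082, -0.02234845, -0.01409911],
       [-0.01693153,  0.13209402,  0.99109258]])}
wrist {'camera_matrix': array([[307.61926953,   0.        , 256.85570967],
       [  0.        , 307.61926953, 188.86461848],
       [  0.        ,   0.        ,   1.        ]]), 'mount': array([[-1.52697284e-05,  9.63163209e-01,  2.68917521e-01,
         7.62318349e-02],
       [ 9.99999998e-01, -3.60052055e-06,  6.96779341e-05,
        -1.39667197e-03],
       [ 6.80794656e-05,  2.68917522e-01, -9.63163206e-01,
        -1.71748924e-01],
       [ 0.00000000e+00,  0.00000000e+00,  0.00000000e+00,
         1.00000000e+00]])}
```

View pics/scene0.png

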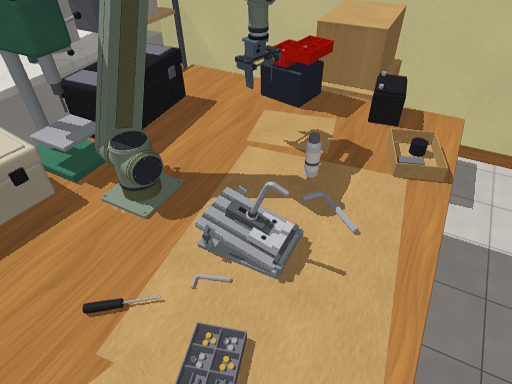

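View pics/top0.png

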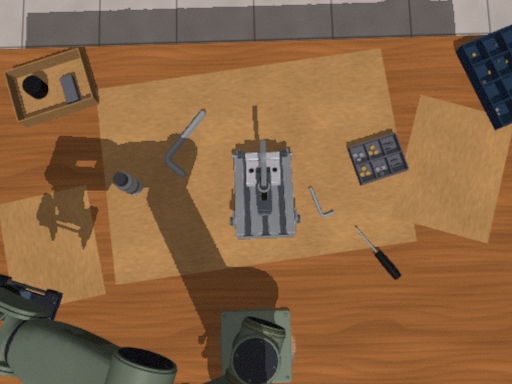

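View pics/wrist0.png

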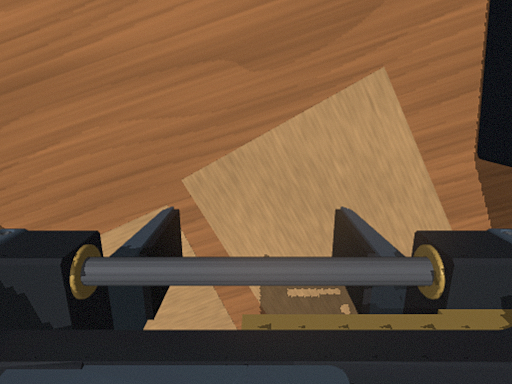

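Candidates for the hex_key: the large one lying at scene (330,208), the small one lying at scene (210,280), and one standing in the clamp screw at scene (262,198) / top (263,170). The standing one is the middle-sized key and is the one in the screw, so it fits. I'll confirm that with an enlarged crop.

```bash
cat > h.py <<'E'
import numpy as np,cv2
from plant import status,eyes
def pts(name,d,cm=None,pose=None):
    m=cm or eyes.camera_model(name); K=m["camera_matrix"]
    h,w=d.shape; u,v=np.meshgrid(np.arange(w),np.arange(h))
    X=(u-K[0,2])/K[0,0]*d; Y=(v-K[1,2])/K[1,1]*d
    P=np.stack([X,-Y,-d],-1)
    if "mount" in m:
        M=m["mount"]; P=P@M[:3,:3].T+M[:3,3]
        p,R=pose; P=P@R.T+p
    else: P=P@np.array(m["attitude"]).T+m["origin"]
    P[d<=0]=np.nan
    return P
def proj(name,X,pose=None):
    m=eyes.camera_model(name);K=m["camera_matrix"]; X=np.atleast_2d(X).astype(float)
    if "mount" in m:
        M=m["mount"];p,R=pose; X=(X-p)@R; C=(X-M[:3,3])@M[:3,:3]
    else: C=(X-m["origin"])@np.array(m["attitude"])
    q=np.stack([C[:,0],-C[:,1],-C[:,2]],-1)@K.T
    return q[:,:2]/q[:,2:]
E
python3 - <<'E'
from h import *
P=pts("scene",np.load("pics/scene0.npy")); T=pts("top",np.load("pics/top0.npy"))
s=cv2.imread("pics/scene0.png");t=cv2.imread("pics/top0.png")
a=cv2.resize(s[165:285,180:370],None,fx=4,fy=4,interpolation=cv2.INTER_CUBIC);cv2.imwrite("pics/c1.png",a)
b=cv2.resize(t[130:250,220:340],None,fx=5,fy=5,interpolation=cv2.INTER_CUBIC);cv2.imwrite("pics/c2.png",b)
np.set_printoptions(precision=4,suppress=True)
print(np.load("pics/top0.npy")[160:200:4,262])
# high points of key in both
for n,Q,reg in (("scene",P,(slice(165,240),slice(235,300))),("top",T,(slice(130,215),slice(245,285)))):
    q=Q[reg].reshape(-1,3); q=q[np.isfinite(q[:,2])]
    for lo in np.arange(.13,.30,.015):
        k=q[(q[:,2]>lo)&(q[:,2]<lo+.015)]
        if len(k): print(n,round(lo,3),len(k),np.median(k,0))
E
```

```text
[1.2277 1.2357 1.2582 1.2675 1.286  1.308  1.3311 1.3342 1.348  1.3435]
scene 0.13 85 [ 0.4553 -0.0354  0.1346]
scene 0.145 21 [ 0.4698 -0.0373  0.1523]
scene 0.16 24 [ 0.4772 -0.0375  0.1677]
scene 0.175 24 [ 0.4835 -0.0379  0.1831]
scene 0.19 25 [ 0.4887 -0.0376  0.1982]
scene 0.205 26 [ 0.4945 -0.0372  0.2127]
scene 0.22 29 [ 0.5009 -0.0378  0.2273]
scene 0.235 110 [ 0.5438 -0.0367  0.2442]
scene 0.25 62 [ 0.5255 -0.0345  0.2542]
top 0.13 166 [ 0.405  -0.0319  0.1342]
top 0.145 13 [ 0.462  -0.032   0.1503]
top 0.16 15 [ 0.4678 -0.032   0.1645]
top 0.175 14 [ 0.4735 -0.032   0.1818]
top 0.19 17 [ 0.4801 -0.0321  0.1952]
top 0.205 18 [ 0.4866 -0.0321  0.212 ]
top 0.22 19 [ 0.4933 -0.0322  0.2289]
top 0.235 67 [ 0.5414 -0.031   0.245 ]
top 0.25 72 [ 0.5194 -0.0307  0.2542]
```

View pics/c1.png

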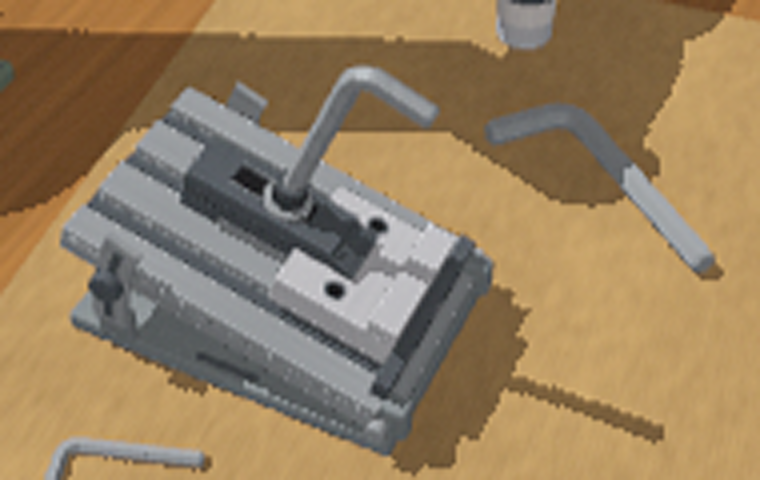

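View pics/c2.png

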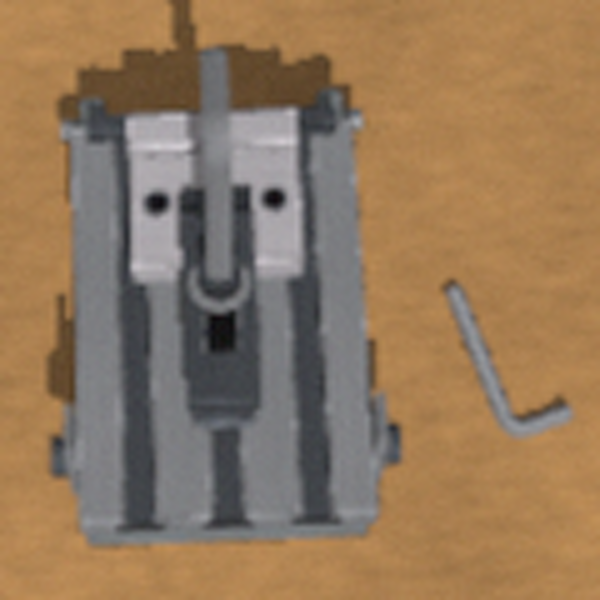

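Run:
```python
from h import *
np.set_printoptions(precision=4,suppress=True)
T=pts("top",np.load("pics/top0.npy"))
# plate: points z between .04 and .115 in region, per row extreme y
reg=T[140:250,215:320]
L=[];R=[]
for r in reg:
    k=r[np.isfinite(r[:,2])&(r[:,2]>.035)]
    if len(k)>20:
        a=k[np.argmax(k[:,1])];b=k[np.argmin(k[:,1])];L.append(a);R.append(b)
L=np.array(L);R=np.array(R)
for E in (L,R):
    m=np.abs(E[:,1]-np.median(E[:,1]))<.006
    p=np.polyfit(E[m,0],E[m,1],1);print(len(E),m.sum(),p,np.degrees(np.arctan(p[0])),np.median(E[:,1]),E[:,0].min(),E[:,0].max())
q=reg.reshape(-1,3);q=q[np.isfinite(q[:,2])]
# plate plane: RANSAC-free: initial guess
for it in range(5):
    if it==0: n=np.array([np.sin(.262),0,np.cos(.262)]);
    s=q@n
    if it==0:
        h,e=np.histogram(s,np.arange(0.1,.35,.003));c=e[h.argmax()]+.0015;print(h)
    else:c=np.median(s[abs(s-c)<.004])
    k=q[abs(s-c)<.004]; A=np.c_[k[:,:2],np.ones(len(k))];f=np.linalg.lstsq(A,k[:,2],rcond=None)[0]
    n=np.array([-f[0],-f[1],1]);n/=np.linalg.norm(n);c=np.median(k@n);print(n,c,len(k),np.degrees(np.arccos(n[2])),np.degrees(np.arctan2(n[1],n[0])))
# head ring: pts ~63mm above plate near key
s=q@n-c
m=(s>.058)&(s<.066)&(abs(q[:,1]+.032)<.016)&(abs(q[:,0]-.4625)<.03)
print(q[m],s[m])
# key short arm direction top
m=(q[:,2]>.236);k=q[m];print(len(k)); 
xb=np.linspace(k[:,0].min(),k[:,0].max(),9)
for a,b in zip(xb,xb[1:]):
    j=k[(k[:,0]>=a)&(k[:,0]<=b)];print(j.mean(0),j[:,1].min(),j[:,1].max(),j[:,2].max())
```

```text
84 72 [0.0012 0.0514] 0.071032169759499 0.05256003536253491 0.3222389475869539 0.5747941070113485
84 66 [ 0.0096 -0.1205] 0.5497836730440351 -0.11646030623315104 0.3203207826377975 0.573232967039212
[155 144 170 179 181 178 168 174 194 181 190 160 168 181 176 182 212 252
 331 333 195  81  21  18  22  57 207 375 471 755 914 435  90  23  31  49
  50 157 216 179  53  66 160 230 156  67  21   5   2   4  14  18   3   3
   5   2   1   2   3   4   2   3   3   3   3   0   5   1   2   5   5   0
   4   3   2   1   7   1   3   6   3   2   2]
[0.2578 0.0017 0.9662] 0.1905047190292703 1951 14.942554675619878 0.37768896845694866
[0.257  0.0018 0.9664] 0.18987632431336587 2039 14.895346519450554 0.4035515784614631
[0.2565 0.0018 0.9665] 0.18958887351428674 2050 14.86233569892727 0.40999636322356636
[0.2562 0.002  0.9666] 0.18946460726434017 2054 14.845061465261088 0.44862758065833097
[0.2559 0.0023 0.9667] 0.18933457993620237 2049 14.827023577162796 0.5165376953029676
[[ 0.4701 -0.0239  0.1369]
 [ 0.47   -0.0407  0.1353]
 [ 0.4671 -0.0238  0.138 ]
 [ 0.4668 -0.0406  0.1375]
 [ 0.464  -0.0209  0.140
[... 1072 characters left out ...]
4989 -0.0325  0.2436] -0.037539419788208975 -0.027093339217572173 0.2534123904228829
[ 0.5063 -0.0307  0.2502] -0.03769325154221036 -0.024615450998160832 0.2587852659039851
[ 0.5149 -0.0313  0.2547] -0.03784712589053603 -0.024798997933335454 0.26010767010535885
[ 0.5238 -0.0315  0.2555] -0.03806238523411751 -0.02503554584059218 0.2611311716452063
[ 0.5319 -0.0306  0.2531] -0.03806829534125719 -0.025238347402494362 0.25993549818122785
[ 0.5407 -0.031   0.249 ] -0.03597314956013426 -0.02541553162261885 0.2521995602137186
[ 0.5495 -0.0312  0.2464] -0.03618086387545137 -0.02560741875563792 0.250517981556327
[ 0.5587 -0.0308  0.2408] -0.036390667988226946 -0.025763272652762903 0.24333009254469373
```

The crop confirms it. The key stands in the dark cap head at scene ≈(253,215), with the short arm pointing downslope to (288,194). The large look-alike lies to its right and the small one below left. Next is a goal helper, then I'll start moving.

```bash
cat >> h.py <<'E'
from scipy.spatial.transform import Rotation as Ro
np.set_printoptions(precision=4,suppress=True)
S=np.array([.4615,-.0322,.139])
def RT(a,yaw=0):
    R0=np.array([[-1,0,0],[0,1,0],[0,0,-1.]])
    return Ro.from_euler('z',yaw,degrees=True).as_matrix()@Ro.from_euler('y',-a,degrees=True).as_matrix()@R0
def goal(p,R,grasp=True):
    "p: desired grasp point (19mm behind TCP)"
    s=status.sense(); p=np.array(p,float)
    if grasp: p=p+.019*R[:,2]
    dp=s["ee_rot"].T@(p-s["tool_pos"])*1000
    rv=Ro.from_matrix(s["ee_rot"].T@R).as_rotvec(degrees=True)
    print("dp",dp.round(1).tolist(),"rot",rv.round(2).tolist())
def st():
    s=status.sense();R=s["ee_rot"]
    print("t",round(s["time_s"],2),"tcp",s["tool_pos"],"gp",s["tool_pos"]-.019*R[:,2],"\nR",R.round(3).tolist(),"\nj",s["joint_pos"],"F",s["ft_force"].round(2),"M",s["wrist_torque"].round(2),"w",round(s["grip_width"],4))
E
python3 -c "
from h import *
goal([.33,-.03,.36],RT(0))"
python3 -m inch '{"dp":[[-20,-20,-60],[-80,-80,-110],[-140,-160,-140],[-200,-240,-147],[-240,-330,-147]],"rotation":[[0,0,-4],[0,0,-8],[0,0,-12],[0,0,-17],[0,0,-17]],"jaw":[1,1,1,1,1]}'
```

```text
dp [-323.7, -504.1, -127.0] rot [-0.07, -0.01, -17.52]
time_s: 0.57
tool_pos: [0.2375, 0.3905, 0.3154]
ee_rot: [[-1.0, 0.005, 0.001], [0.005, 1.0, 0.0], [-0.001, 0.0, -1.0]]
ft_force: [0.5, 0.6, -0.4]
grip_width: 0.0913
```

```bash
python3 -c "
from h import *
st();goal([.36,-.032,.33],RT(0));goal([.36,-.032,.30],RT(30))"
```

```text
t 0.57 tcp [0.2375 0.3905 0.3154] gp [0.2375 0.3905 0.3344] 
R [[-1.0, 0.005, 0.001], [0.005, 1.0, 0.0], [-0.001, 0.0, -1.0]] 
j [ 0.9998  0.0785  1.6226 -0.0009  1.4396 -0.5655] F [ 0.45  0.65 -0.4 ] M [ 0.04  0.03 -0.01] w 0.0913
dp [-124.8, -421.8, 4.5] rot [0.02, 0.07, -0.31]
dp [-134.2, -421.8, 31.9] rot [-0.07, -29.93, -0.31]
```

```bash
python3 -m inch '{"dp":[[-30,-42,-10],[-50,-84,-10],[-70,-126,-10],[-90,-168,-10],[-100,-210,-10]],"rotation":[[0,0,0],[0,0,0],[0,0,0],[0,0,0],[0,0,0]],"jaw":[1,1,1,1,1]}'
python3 -m inch '{"dp":[[-10,-42,0],[-20,-84,0],[-25,-126,0],[-25,-168,0],[-25,-210,0]],"rotation":[[0,0,0],[0,0,0],[0,0,0],[0,0,0],[0,0,0]],"jaw":[1,1,1,1,1]}'
python3 -c "
from h import *
st();goal([.36,-.032,.33],RT(0));goal([.36,-.032,.28],RT(40))"
```

```text
time_s: 0.98
tool_pos: [0.3287, 0.2045, 0.3254]
ee_rot: [[-1.0, 0.005, 0.002], [0.005, 1.0, 0.0], [-0.002, 0.0, -1.0]]
ft_force: [0.9, -0.3, 0.1]
grip_width: 0.0912
time_s: 1.4
tool_pos: [0.3522, -0.0014, 0.3253]
ee_rot: [[-1.0, 0.005, 0.002], [0.005, 1.0, 0.0], [-0.002, 0.0, -1.0]]
ft_force: [1.3, -0.8, 0.6]
grip_width: 0.0913
t 1.4 tcp [ 0.3522 -0.0014  0.3253] gp [ 0.3522 -0.0014  0.3443] 
R [[-1.0, 0.005, 0.002], [0.005, 1.0, 0.0], [-0.002, 0.0, -1.0]] 
j [-0.0371 -0.1031  1.7771  0.0005  1.4654 -1.6032] F [ 1.33 -0.77  0.65] M [-0.04 -0.02 -0.  ] w 0.0913
dp [-7.9, -30.6, 14.3] rot [0.02, 0.13, -0.27]
dp [-20.0, -30.5, 59.9] rot [-0.07, -39.87, -0.27]
```

```bash
python3 -m inch '{"dp":[[-5,-15,0],[-10,-30,0],[-15,-30,10],[-20,-30,30],[-20,-30,45]],"rotation":[[0,-7,0],[0,-14,0],[0,-21,0],[0,-28,0],[0,-35,0]],"jaw":[1,1,1,1,1]}'
python3 -c "
from h import *
goal([.36,-.032,.28],RT(40))"
```

```text
time_s: 1.82
tool_pos: [0.3727, -0.0322, 0.2809]
ee_rot: [[-0.814, 0.006, 0.581], [0.004, 1.0, -0.004], [-0.581, -0.001, -0.814]]
ft_force: [0.1, 1.8, -0.8]
grip_width: 0.0914
dp [9.4, 0.2, 12.3] rot [-0.27, -4.47, -0.25]
```

```bash
python3 -m inch '{"dp":[[5,0,6],[9,0,12],[9,0,12]],"rotation":[[0,-4.5,-0.2],[0,-4.5,-0.2],[0,-4.5,-0.2]],"jaw":[1,1,1]}'
python3 - <<'E'
from h import *
st();s=status.sense()
im,d=eyes.read_camera("wrist");cv2.imwrite("pics/w1.png",im[:,:,::-1]);np.save("pics/w1.npy",d);np.savez("pics/w1p.npz",p=s["tool_pos"],R=s["ee_rot"])
pose=(s["tool_pos"],s["ee_rot"]);print(proj("wrist",[S,S+[.05,0,.116]],pose))
E
```

```text
time_s: 2.07
tool_pos: [0.3707, -0.032, 0.2639]
ee_rot: [[-0.769, 0.005, 0.64], [0.002, 1.0, -0.004], [-0.64, -0.002, -0.769]]
ft_force: [-0.3, -0.1, 0.7]
grip_width: 0.0908
t 2.07 tcp [ 0.3707 -0.032   0.2639] gp [ 0.3585 -0.0319  0.2785] 
R [[-0.769, 0.005, 0.64], [0.002, 1.0, -0.004], [-0.64, -0.002, -0.769]] 
j [-0.2658 -0.39    2.3085  0.3097  0.5673 -2.0381] F [-0.29 -0.09  0.65] M [-0.02  0.38 -0.01] w 0.0908
[[258.4194 166.2037]
 [258.5135 288.4379]]
```

View pics/w1.png

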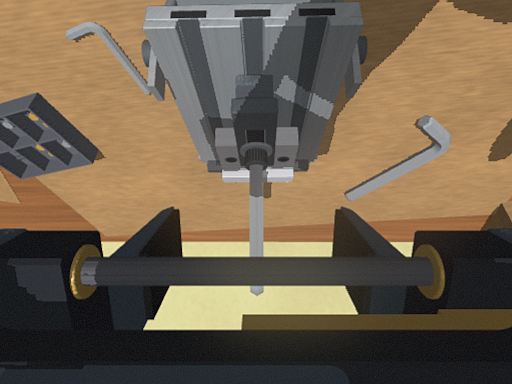

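Run:
```python
from h import *
im=cv2.imread("pics/w1.png");z=np.load("pics/w1p.npz");d=np.load("pics/w1.npy")
c=cv2.resize(im[120:300,200:320],None,fx=6,fy=3.3,interpolation=cv2.INTER_CUBIC)
c=cv2.resize(im[125:215,210:310],None,fx=6,fy=6,interpolation=cv2.INTER_CUBIC);cv2.imwrite("pics/c3.png",c)
P=pts("wrist",d,pose=(z["p"],z["R"]))
for v in range(140,300,10): print(v,[ (u,P[v,u].round(4).tolist()) for u in (257,)])
n=np.array([.2588,0,.9659])
m=(abs(P@n-S@n)<.004)&(abs(P[...,1]-S[1])<.02)&(abs(P[...,0]-S[0])<.02)
k=P[m];print(len(k),k.min(0),k.max(0),np.median(k,0)); vv,uu=np.where(m);print(uu.min(),uu.max(),vv.min(),vv.max())
```

```text
140 [(257, [0.4373, -0.0337, 0.1235])]
150 [(257, [0.4474, -0.0337, 0.1284])]
160 [(257, [0.4491, -0.0337, 0.1407])]
170 [(257, [0.4577, -0.0337, 0.1472])]
180 [(257, [0.4629, -0.0337, 0.1564])]
190 [(257, [0.4653, -0.0337, 0.1675])]
200 [(257, [0.4704, -0.0337, 0.1765])]
210 [(257, [0.4749, -0.0337, 0.1858])]
220 [(257, [0.478, -0.0337, 0.1959])]
230 [(257, [0.4818, -0.0337, 0.2052])]
240 [(257, [0.4848, -0.0337, 0.2148])]
250 [(257, [0.4884, -0.0337, 0.224])]
260 [(257, [0.2845, -0.0326, 0.3152])]
270 [(257, [0.2835, -0.0326, 0.3184])]
280 [(257, [0.2852, -0.0326, 0.3206])]
290 [(257, [0.51, -0.0337, 0.257])]
204 [ 0.4481 -0.0467  0.1346] [ 0.4684 -0.024   0.1445] [ 0.4549 -0.0353  0.1409]
245 266 158 169
```

View pics/c3.png

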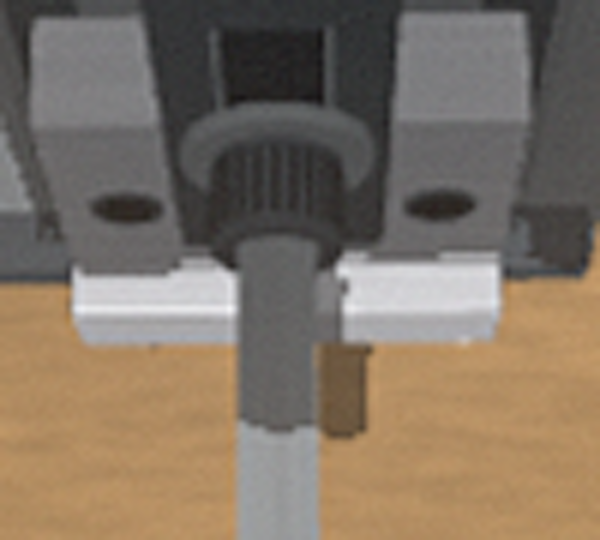

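The wrist view (upside down) shows the key at column ~256, entering the knurled cap at about (256,165). It is centred between the jaws. I'll approach along the key's robot side with a 48° forward tilt.

```bash
python3 -c "
from h import *
a=48;R=RT(a,0.4);g=np.array([.483,-.033,.191]);goal(g-.06*R[:,2],R)"
```

```text
dp [-30.3, -0.4, 88.0] rot [-0.56, -8.02, -0.33]
```

```bash
python3 -m inch '{"dp":[[-15,0,30],[-30,-0.4,60],[-30,-0.4,88],[-30.3,-0.4,88],[-30.3,-0.4,88]],"rotation":[[-0.3,-4,-0.2],[-0.5,-8,-0.3],[-0.5,-8,-0.3],[-0.5,-8,-0.3],[-0.5,-8,-0.3]],"jaw":[1,1,1,1,1]}'
python3 -c "
from h import *
st();a=48;R=RT(a,0.4);g=np.array([.483,-.033,.191]);goal(g,R)
s=status.sense()
im,d=eyes.read_camera('wrist');cv2.imwrite('pics/w2.png',im[:,:,::-1]);np.save('pics/w2.npy',d)
P=pts('wrist',d,pose=(s['tool_pos'],s['ee_rot']))
for v in range(130,256,10):
    r=P[v];m=np.isfinite(r[:,2])&(abs(r[:,1]+.033)<.02)&(r[:,2]>.145)&(r[:,0]>.4);
    if m.any(): print(v,np.where(m)[0][[0,-1]],r[m].mean(0),r[m][:,0].min())
"
```

```text
time_s: 2.53
tool_pos: [0.4556, -0.0265, 0.2248]
ee_rot: [[-0.678, -0.001, 0.735], [-0.003, 1.0, -0.001], [-0.735, -0.003, -0.678]]
ft_force: [-0.2, -0.3, -1.0]
grip_width: 0.0908
t 2.53 tcp [ 0.4556 -0.0265  0.2248] gp [ 0.4416 -0.0264  0.2377] 
R [[-0.678, -0.001, 0.735], [-0.003, 1.0, -0.001], [-0.735, -0.003, -0.678]] 
j [-0.1786 -0.1853  2.3974  0.8662  0.1705 -2.5549] F [-0.22 -0.32 -0.95] M [ 0.06  0.48 -0.04] w 0.0908
dp [6.1, -6.3, 62.1] rot [-0.37, -0.66, -0.07]
130 [243 254] [ 0.4577 -0.0343  0.1459] 0.45646772022233634
140 [238 256] [ 0.4611 -0.0351  0.1523] 0.45838573250826203
150 [238 256] [ 0.4638 -0.035   0.1592] 0.46225376240738086
160 [238 256] [ 0.4668 -0.035   0.1659] 0.4648875560920881
170 [238 256] [ 0.4695 -0.0351  0.1727] 0.4677252215063803
180 [238 256] [ 0.4722 -0.0349  0.1795] 0.47039732902434844
190 [238 256] [ 0.4747 -0.0348  0.1862] 0.47177130545888785
200 [238 256] [ 0.4774 -0.0348  0.1929] 0.4758258633398862
210 [238 256] [ 0.4801 -0.0347  0.1995] 0.4779220341995752
220 [238 256] [ 0.483  -0.0346  0.206 ] 0.4812828155980666
230 [238 256] [ 0.4855 -0.0346  0.2126] 0.4833148938936145
240 [238 256] [ 0.488  -0.0345  0.2192] 0.4862396880223993
250 [237 256] [ 0.491  -0.0349  0.2255] 0.48879360477804384
```

View pics/w2.png

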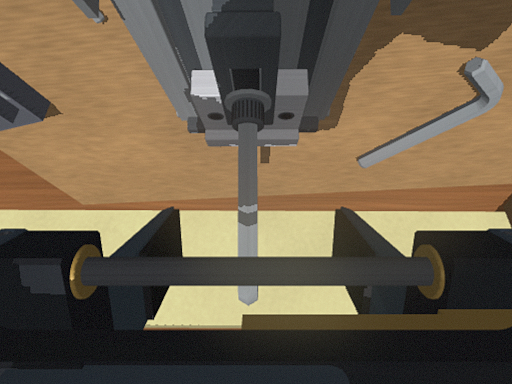

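Joint 5 is nearly straight and joint 6 is at its limit, because 48° is too much tilt. I'll go back to about 36°.

```bash
python3 -c "
from h import *
a=36;R=RT(a,0.4);g=np.array([.483,-.034,.191]);goal(g-.055*R[:,2],R)"
```

```text
dp [-0.5, -7.5, 8.8] rot [-0.39, 11.42, -0.02]
```

```bash
python3 -m inch '{"dp":[[0,-3,-5],[0,-6,0],[0,-7.5,8],[-0.5,-7.5,8.8],[-0.5,-7.5,8.8]],"rotation":[[0,4,0],[-0.2,8,0],[-0.4,11.4,0],[-0.4,11.4,0],[-0.4,11.4,0]],"jaw":[1,1,1,1,1]}'
python3 -c "
from h import *
st();a=36;R=RT(a,0.4);g=np.array([.483,-.034,.191]);goal(g-.055*R[:,2],R);goal(g,R)
"
```

```text
time_s: 3.0
tool_pos: [0.4654, -0.0351, 0.2238]
ee_rot: [[-0.806, -0.008, 0.592], [-0.008, 1.0, 0.002], [-0.592, -0.003, -0.806]]
ft_force: [0.6, -0.1, 0.3]
grip_width: 0.0914
t 3.0 tcp [ 0.4654 -0.0351  0.2238] gp [ 0.4541 -0.0352  0.2391] 
R [[-0.806, -0.008, 0.592], [-0.008, 1.0, 0.002], [-0.592, -0.003, -0.806]] 
j [-0.1768 -0.1326  2.2336  0.26    0.4273 -1.959 ] F [ 0.58 -0.1   0.33] M [0.01 0.34 0.04] w 0.0914
dp [5.0, 1.0, 0.9] rot [-0.1, 0.32, 0.12]
dp [5.3, 1.1, 55.9] rot [-0.1, 0.32, 0.12]
```

```bash
python3 -m inch '{"dp":[[2.5,1,14],[5,1,28],[5.3,1.1,42],[5.3,1.1,56],[5.3,1.1,56]],"rotation":[[0,0.3,0.1],[0,0.3,0.1],[0,0.3,0.1],[0,0.3,0.1],[0,0.3,0.1]],"jaw":[1,1,1,1,1]}'
python3 -c "
from h import *
a=36;R=RT(a,0.4);g=np.array([.483,-.034,.191]);goal(g,R)
s=status.sense();st()
im,d=eyes.read_camera('wrist');cv2.imwrite('pics/w3.png',im[:,:,::-1]);np.save('pics/w3.npy',d);np.savez('pics/w3p.npz',p=s['tool_pos'],R=s['ee_rot'])
"
```

```text
time_s: 3.42
tool_pos: [0.4942, -0.0337, 0.1744]
ee_rot: [[-0.81, -0.007, 0.586], [-0.006, 1.0, 0.003], [-0.586, -0.001, -0.81]]
ft_force: [-0.5, -0.3, -0.2]
grip_width: 0.0914
dp [-0.7, -0.2, -1.1] rot [-0.06, -0.11, 0.03]
t 3.42 tcp [ 0.4942 -0.0337  0.1744] gp [ 0.4831 -0.0338  0.1898] 
R [[-0.81, -0.007, 0.586], [-0.006, 1.0, 0.003], [-0.586, -0.001, -0.81]] 
j [-0.1547 -0.0092  2.2729  0.3526  0.2738 -2.0432] F [-0.49 -0.28 -0.24] M [ 0.02  0.43 -0.01] w 0.0914
```

View pics/w3.png

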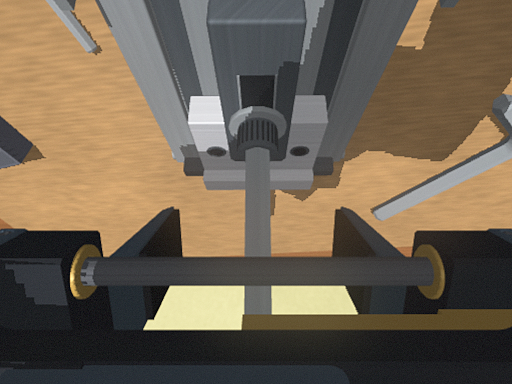

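```bash
python3 -m inch '{"dp":[[0,0,0],[0,0,0],[0,0,0],[0,0,0],[0,0,0]],"rotation":[[0,0,0],[0,0,0],[0,0,0],[0,0,0],[0,0,0]],"jaw":[0.5,0,0,0,0]}'
python3 -m inch '{"dp":[[0,0,0],[0,0,0],[0,0,0],[0,0,0],[0,0,0]],"rotation":[[0,0,0],[0,0,0],[0,0,0],[0,0,0],[0,0,0]],"jaw":[0,0,0,0,0]}'
python3 - <<'E'
from h import *
s=status.sense();st()
im,d=eyes.read_camera('wrist');cv2.imwrite('pics/w4.png',im[:,:,::-1]);np.save('pics/w4.npy',d);np.savez('pics/w4p.npz',p=s['tool_pos'],R=s['ee_rot'])
im,d=eyes.read_camera('scene');cv2.imwrite('pics/s4.png',im[:,:,::-1]);np.save('pics/s4.npy',d)
P=pts('scene',d)
reg=P[165:240,235:300].reshape(-1,3);q=reg[np.isfinite(reg[:,2])&(abs(reg[:,1]+.036)<.01)]
for lo in np.arange(.145,.25,.015):
    k=q[(q[:,2]>lo)&(q[:,2]<lo+.015)]
    if len(k): print(round(lo,3),len(k),np.median(k,0))
E
```

```text
time_s: 3.88
tool_pos: [0.494, -0.0338, 0.1758]
ee_rot: [[-0.809, -0.007, 0.588], [-0.006, 1.0, 0.003], [-0.588, -0.001, -0.809]]
ft_force: [0.2, 0.5, -0.1]
grip_width: 0.061
time_s: 4.3
tool_pos: [0.4941, -0.0338, 0.1758]
ee_rot: [[-0.809, -0.007, 0.588], [-0.006, 1.0, 0.003], [-0.588, -0.001, -0.809]]
ft_force: [-0.1, 0.3, -0.9]
grip_width: 0.0276
t 4.3 tcp [ 0.4941 -0.0338  0.1758] gp [ 0.4829 -0.0338  0.1911] 
R [[-0.809, -0.007, 0.588], [-0.006, 1.0, 0.003], [-0.588, -0.001, -0.809]] 
j [-0.155  -0.012   2.2723  0.3512  0.2752 -2.0419] F [-0.06  0.28 -0.87] M [-0.01  0.34  0.02] w 0.0276
0.145 14 [ 0.4692 -0.0383  0.1504]
0.19 12 [ 0.4955 -0.0367  0.2007]
0.205 30 [ 0.4948 -0.0374  0.2118]
0.22 33 [ 0.5003 -0.0382  0.2278]
0.235 99 [ 0.5448 -0.0369  0.2442]
0.25 66 [ 0.526  -0.0346  0.2537]
```

View pics/w4.png

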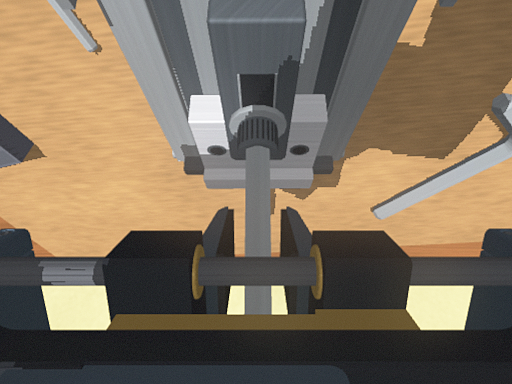

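View pics/s4.png

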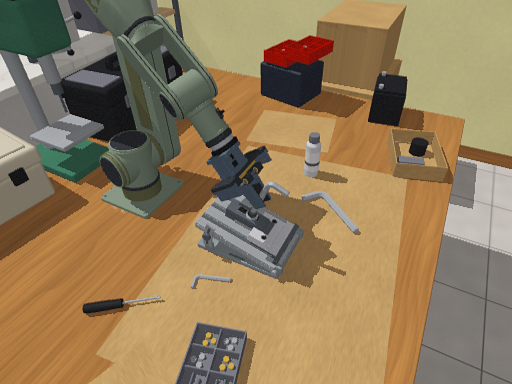

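The jaws are still closing (27.6 mm), with the key centred between them at column ~258. I'll finish the closing.

```bash
python3 -m inch '{"dp":[[0,0,0],[0,0,0],[0,0,0],[0,0,0],[0,0,0]],"rotation":[[0,0,0],[0,0,0],[0,0,0],[0,0,0],[0,0,0]],"jaw":[0,0,0,0,0]}'
python3 - <<'E'
from h import *
s=status.sense();st()
im,d=eyes.read_camera('wrist');cv2.imwrite('pics/w5.png',im[:,:,::-1]);np.save('pics/w5.npy',d);np.savez('pics/w5p.npz',p=s['tool_pos'],R=s['ee_rot'])
E
```

```text
time_s: 4.82
tool_pos: [0.494, -0.0337, 0.1757]
ee_rot: [[-0.809, -0.007, 0.588], [-0.006, 1.0, 0.003], [-0.588, -0.001, -0.809]]
ft_force: [0.4, 1.9, 0.2]
grip_width: 0.0136
t 4.82 tcp [ 0.494  -0.0337  0.1757] gp [ 0.4828 -0.0337  0.1911] 
R [[-0.809, -0.007, 0.588], [-0.006, 1.0, 0.003], [-0.588, -0.001, -0.809]] 
j [-0.1548 -0.012   2.2723  0.3514  0.2754 -2.0418] F [0.36 1.89 0.24] M [0.37 0.38 0.13] w 0.0136
```

View pics/w5.png

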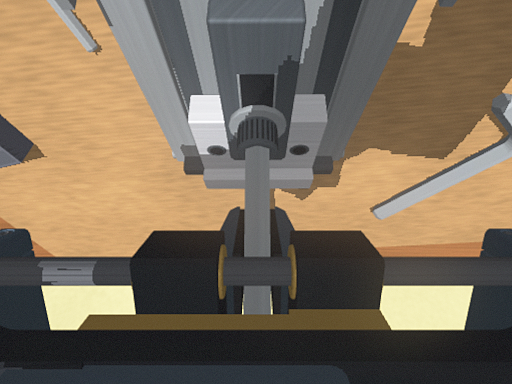

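```bash
python3 -m inch '{"dp":[[-3.5,0,-2.3],[-7,0,-4.6],[-10.5,0,-6.8],[-14,0,-9.1],[-17,0,-11]],"rotation":[[0,0,0],[0,0,0],[0,0,0],[0,0,0],[0,0,0]],"jaw":[0,0,0,0,0]}'
python3 -m inch '{"dp":[[-5,0,-3.2],[-10,0,-6.4],[-15,0,-9.7],[-20,0,-13],[-20,0,-13]],"rotation":[[0,0,0],[0,0,0],[0,0,0],[0,0,0],[0,0,0]],"jaw":[0,0,0,0,0]}'
python3 - <<'E'
from h import *
s=status.sense();st()
im,d=eyes.read_camera('wrist');cv2.imwrite('pics/w6.png',im[:,:,::-1]);np.save('pics/w6.npy',d);np.savez('pics/w6p.npz',p=s['tool_pos'],R=s['ee_rot'])
E
```

```text
time_s: 5.28
tool_pos: [0.5017, -0.0337, 0.1954]
ee_rot: [[-0.809, -0.007, 0.588], [-0.006, 1.0, 0.003], [-0.588, -0.001, -0.809]]
ft_force: [0.4, -0.6, -2.7]
grip_width: 0.0137
time_s: 5.7
tool_pos: [0.5117, -0.0338, 0.2197]
ee_rot: [[-0.807, -0.007, 0.591], [-0.007, 1.0, 0.002], [-0.591, -0.002, -0.807]]
ft_force: [0.5, 0.3, -1.8]
grip_width: 0.0137
t 5.7 tcp [ 0.5117 -0.0338  0.2197] gp [ 0.5004 -0.0339  0.235 ] 
R [[-0.807, -0.007, 0.591], [-0.007, 1.0, 0.002], [-0.591, -0.002, -0.807]] 
j [-0.1464 -0.0444  2.1699  0.23    0.3985 -1.9085] F [ 0.51  0.34 -1.85] M [ 0.01  0.57 -0.01] w 0.0137
```

View pics/w6.png

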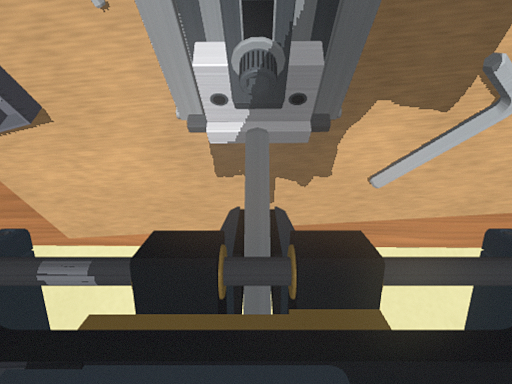

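Run:
```python
from h import *
im=cv2.imread("pics/w6.png");z=np.load("pics/w6p.npz");d=np.load("pics/w6.npy")
c=cv2.resize(im[30:145,210:305],None,fx=5,fy=5,interpolation=cv2.INTER_CUBIC)
c=cv2.convertScaleAbs(c,alpha=1.6,beta=10);cv2.imwrite("pics/c6.png",c)
P=pts("wrist",d,pose=(z["p"],z["R"]))
for v in range(60,150,5): print(v,d[v,257].round(4),P[v,257])
pose=(z["p"],z["R"])
n=np.array([.2588,0,.9659]);sx=np.array([.9659,0,-.2588])
print("S",proj("wrist",[S,[.4633,-.0337,.139]],pose)); 
Sq=np.array([.4633,-.0337,.139])
print("tip",proj("wrist",[Sq-.0144*n-.0008*sx+[.0176,0,.0439]],pose))
```

```text
60 0.1887 [ 0.4482 -0.0356  0.135 ]
65 0.1852 [ 0.4482 -0.0355  0.1407]
70 0.1851 [ 0.45   -0.0355  0.1431]
75 0.2098 [ 0.4657 -0.0355  0.123 ]
80 0.2087 [ 0.4672 -0.0354  0.1267]
85 0.2062 [ 0.4678 -0.0354  0.1316]
90 0.205 [ 0.4691 -0.0354  0.1353]
95 0.2068 [ 0.4723 -0.0354  0.1364]
100 0.2441 [ 0.497  -0.0353  0.1075]
105 0.2616 [ 0.5103 -0.0352  0.096 ]
110 0.2812 [ 0.5252 -0.0351  0.0833]
115 0.2871 [ 0.5318 -0.0351  0.0822]
120 0.2946 [ 0.5395 -0.035   0.0799]
125 0.2922 [ 0.5409 -0.035   0.0855]
130 0.1809 [ 0.4695 -0.0353  0.1748]
135 0.1793 [ 0.4703 -0.0353  0.1783]
140 0.1778 [ 0.471  -0.0353  0.1817]
145 0.1781 [ 0.473  -0.0353  0.1837]
S [[262.0949  83.0227]
 [259.7096  85.4888]]
tip [[259.5668 132.5514]]
```

View pics/c6.png

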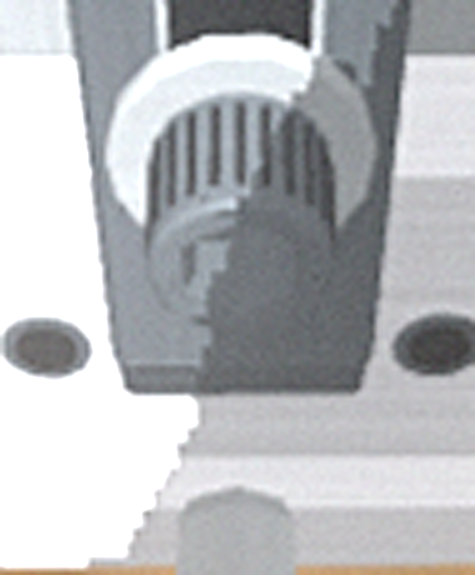

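The key is out. Its tip is at (257,129) and the dark head's top ellipse is centred at (258,81), which puts the socket at x≈0.461. Now I'll work out the flip pose.

```bash
cat >> h.py <<'E'
S=np.array([.461,-.0337,.139]); nn=np.array([np.sin(.2618),0,np.cos(.2618)]); sx=np.array([np.cos(.2618),0,-np.sin(.2618)])
T0p=np.array([.494,-.0337,.1757]);T0R=np.array([[-0.809,-0.007,0.588],[-0.006,1.0,0.003],[-0.588,-0.001,-0.809]])
T0R=Ro.from_matrix(T0R).as_matrix()
def T1(S=S,lean=6,lift=0.0,ang=None,dtip=np.zeros(3)):
    "tool pose with short arm tip 'lift' above the floor along the screw axis"
    l=np.radians(lean); 
    tip0=S-.0144*nn-.0008*sx
    th=15+lean
    u=np.array([np.sin(np.radians(th)),0,np.cos(np.radians(th))]); corner=tip0+.140*u
    rot=90-lean if ang is None else ang   # about +y
    Q=Ro.from_euler('y',rot,degrees=True).as_matrix()
    kx=Q@np.array([np.cos(np.radians(th)),0,-np.sin(np.radians(th))])
    c1=(S-.015*nn+lift*nn+dtip)-.056*kx
    return c1+Q@(T0p-corner), Q@T0R
E
python3 - <<'E'
from h import *
for l in (.06,.025,.0):
    p,R=T1(lift=l);print(l,p,p-.019*R[:,2]);goal(p,R,False)
E
```

```text
0.06 [ 0.406  -0.0337  0.2408] [ 0.4201 -0.0338  0.2535]
dp [71.8, 0.7, -79.7] rot [-0.56, 84.12, 0.27]
0.025 [ 0.3969 -0.0337  0.207 ] [ 0.411  -0.0338  0.2197]
dp [99.0, 0.8, -57.7] rot [-0.56, 84.12, 0.27]
0.0 [ 0.3904 -0.0337  0.1828] [ 0.4045 -0.0338  0.1955]
dp [118.5, 0.9, -42.0] rot [-0.56, 84.12, 0.27]
```

Run:
```python
from h import *
for g,a in (([.495,-.0338,.26],29),([.49,-.0338,.28],22),([.48,-.0338,.285],15),([.47,-.0338,.285],8),([.46,-.0338,.285],1)):
    goal(g,RT(a,.4))
```

```text
dp [-9.1, -0.1, -23.9] rot [-0.09, 7.13, 0.05]
dp [-14.6, -0.1, -43.4] rot [-0.09, 14.13, 0.05]
dp [-7.3, 0.0, -54.0] rot [-0.1, 21.13, 0.04]
dp [2.9, 0.1, -60.9] rot [-0.1, 28.13, 0.03]
dp [13.0, 0.1, -68.0] rot [-0.1, 35.13, 0.03]
```

```bash
python3 -m inch '{"dp":[[-9,0,-24],[-14.6,0,-43],[-7,0,-54],[3,0,-61],[13,0,-68]],"rotation":[[0,7,0],[0,14,0],[0,21,0],[0,28,0],[0,35,0]],"jaw":[0,0,0,0,0]}'
python3 - <<'E'
from h import *
st()
for g,a in (([.45,-.0338,.285],-6),([.44,-.0338,.28],-13),([.435,-.0338,.275],-20),([.43,-.0338,.27],-27),([.425,-.0338,.265],-34)):
    goal(g,RT(a,.4))
E
```

```text
time_s: 6.17
tool_pos: [0.4604, -0.0341, 0.2682]
ee_rot: [[-0.997, -0.007, 0.073], [-0.007, 1.0, -0.002], [-0.073, -0.002, -0.997]]
ft_force: [0.2, -0.9, -2.5]
grip_width: 0.0133
t 6.17 tcp [ 0.4604 -0.0341  0.2682] gp [ 0.459  -0.0341  0.2872] 
R [[-0.997, -0.007, 0.073], [-0.007, 1.0, -0.002], [-0.073, -0.002, -0.997]] 
j [-0.1029  0.0662  1.7551  0.0058  1.2471 -1.6821] F [ 0.17 -0.9  -2.5 ] M [0.05 0.08 0.03] w 0.0133
dp [12.5, 0.4, 1.2] rot [-0.14, 10.2, -0.02]
dp [25.1, 0.5, 4.9] rot [-0.14, 17.2, -0.03]
dp [32.6, 0.5, 8.7] rot [-0.14, 24.2, -0.04]
dp [40.0, 0.6, 12.3] rot [-0.14, 31.2, -0.05]
dp [47.2, 0.6, 15.6] rot [-0.14, 38.2, -0.06]
```

```bash
python3 -m inch '{"dp":[[10,0.2,0],[20,0.4,3],[30,0.5,7],[40,0.6,12],[47,0.6,15]],"rotation":[[0,7,0],[0,14,0],[0,21,0],[-0.1,28,0],[-0.1,35,0]],"jaw":[0,0,0,0,0]}'
python3 - <<'E'
from h import *
st()
p,R=T1(lift=.05);goal(p,R,False)
E
```

```text
time_s: 6.58
tool_pos: [0.4152, -0.0339, 0.2497]
ee_rot: [[-0.858, -0.006, -0.514], [-0.005, 1.0, -0.004], [0.514, -0.001, -0.858]]
ft_force: [0.5, 0.3, -3.3]
grip_width: 0.0138
t 6.58 tcp [ 0.4152 -0.0339  0.2497] gp [ 0.425  -0.0338  0.266 ] 
R [[-0.858, -0.006, -0.514], [-0.005, 1.0, -0.004], [0.514, -0.001, -0.858]] 
j [-0.0748  0.3487  1.5518 -0.0434  1.7795 -1.6489] F [ 0.5   0.32 -3.27] M [ 0.02 -0.49 -0.04] w 0.0138
dp [0.6, 0.3, 22.1] rot [-0.5, 17.04, -0.07]
```

```bash
python3 -m inch '{"dp":[[0,0,5],[0.3,0,10],[0.6,0.3,16],[0.6,0.3,22],[0.6,0.3,22]],"rotation":[[-0.2,6,0],[-0.4,12,0],[-0.5,17,0],[-0.5,17,0],[-0.5,17,0]],"jaw":[0,0,0,0,0]}'
python3 - <<'E'
from h import *
s=status.sense();st()
for n in("scene","wrist","top"):
    im,d=eyes.read_camera(n);cv2.imwrite(f'pics/{n}7.png',im[:,:,::-1]);np.save(f'pics/{n}7.npy',d)
im=cv2.imread("pics/scene7.png");cv2.imwrite("pics/c7.png",cv2.resize(im[150:270,200:320],None,fx=5,fy=5,interpolation=cv2.INTER_CUBIC))
p,R=T1(lift=.05);goal(p,R,False)
print(proj("scene",[S,S+.035*nn]))
E
```

```text
time_s: 7.0
tool_pos: [0.4034, -0.0336, 0.229]
ee_rot: [[-0.669, -0.001, -0.743], [-0.005, 1.0, 0.004], [0.743, 0.006, -0.669]]
ft_force: [0.3, -0.3, -2.4]
grip_width: 0.0137
t 7.0 tcp [ 0.4034 -0.0336  0.229 ] gp [ 0.4175 -0.0337  0.2417] 
R [[-0.669, -0.001, -0.743], [-0.005, 1.0, 0.004], [0.743, 0.006, -0.669]] 
j [-0.0708  0.5099  1.5091 -0.053   1.9593 -1.6435] F [ 0.29 -0.34 -2.41] M [ 0.04 -0.67  0.04] w 0.0137
dp [-0.8, -0.1, 0.7] rot [0.01, 0.28, -0.08]
[[251.8631 210.0785]
 [254.5706 201.9214]]
```

View pics/c7.png

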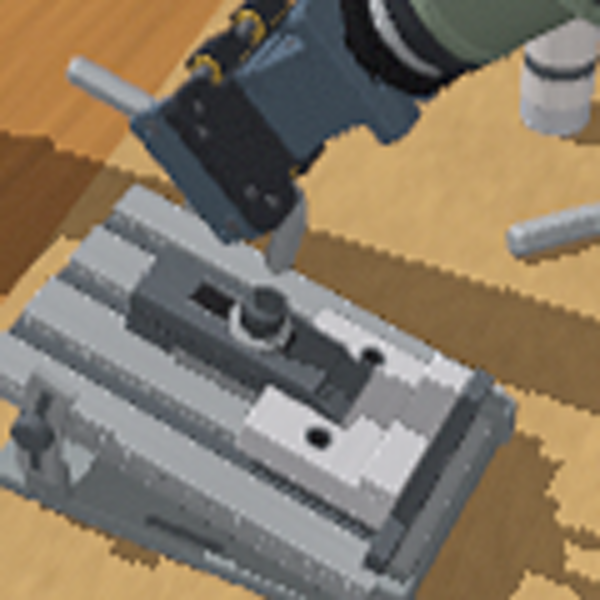

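View pics/wrist7.png

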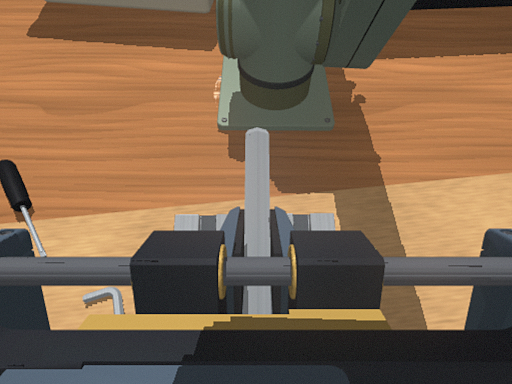

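Run:
```python
from h import *
im=cv2.imread("pics/scene7.png");d=np.load("pics/scene7.npy");P=pts("scene",d)
cv2.imwrite("pics/c8.png",cv2.convertScaleAbs(cv2.resize(im[192:222,238:270],None,fx=18,fy=18,interpolation=cv2.INTER_NEAREST),alpha=1.5,beta=10))
# local coordinates along sx, y, n relative to S
Q=np.stack([(P-S)@sx,(P-S)[...,1],(P-S)@nn],-1)*1000
for v in range(196,217):
    print(v," ".join("%d,%d,%d"%tuple(Q[v,u]) if np.isfinite(Q[v,u,0]) and abs(Q[v,u]).max()<60 else "-" for u in range(246,264)))
```

```text
196 - - - - - - - - -6,1,52 -3,-2,59 - - - - - - - -
197 - - - - - - - - -5,0,50 -2,-3,56 - - - 6,0,59 - - - -
198 - - - - - - - - -4,-2,49 0,-4,54 0,-1,52 4,-4,58 5,-1,57 8,0,57 - - - -
199 - - - - - - - -7,3,38 -2,-5,49 0,-6,53 2,-5,54 4,-4,54 7,-3,56 8,1,52 - - - -
200 - - - - - - - -5,-1,40 -2,-2,43 0,-5,48 3,-5,50 5,-2,49 7,0,47 - - - - -
201 - - - - - - - -3,-4,40 0,-5,43 1,-4,44 3,-3,45 6,-3,46 8,-1,46 - - - - -
202 - - - - - - - -2,-4,37 0,-3,37 2,-4,41 4,-3,41 6,0,40 8,2,39 - - - - -
203 - - - - - - - -2,-3,32 0,-3,34 2,-2,35 5,-1,35 6,3,31 - - - - - -
204 - - - - - - - - - 4,-6,36 5,0,29 - - - - - - -
205 - - - - - - - - - - - - - - - - - -
206 -25,19,-20 -23,23,-23 - - - - - - - - - - - - - - - -
207 -23,16,-21 -21,19,-21 -18,18,-19 - - -7,7,0 -4,8,1 -2,9,2 0,12,1 - - - - - - - - -
208 -21,11,-18 -19,15,-21 -16,15,-19 -15,19,-21 -7,1,1 -5,4,0 -3,7,0 -1,9,-1 0,11,-1 3,11,0 5,12,1 - - - - - - -
209 -19,8,-19 -17,11,-20 -15,14,-21 -8,-2,0 -5,-1,1 -4,4,-3 -2,7,-4 0,9,-5 2,9,-3 4,9,0 7,9,1 - - - - - - -
210 -17,6,-20 -15,6,-17 -12,6,-15 -5,-6,2 -3,-5,2 -4,6,-9 -2,10,-11 0,9,-8 
[... 224 characters left out ...]
4 8,-4,2 10,-1,0 12,0,2 10,21,-21 - - - - - -
213 -11,-6,-15 -9,-4,-16 -6,-6,-11 -2,-8,-6 0,-8,-4 3,-10,0 5,-8,0 7,-7,1 9,-5,0 12,-4,1 13,0,-1 12,13,-16 14,17,-18 16,21,-21 - - - -
214 -10,-7,-17 -7,-8,-14 -4,-7,-13 -1,-8,-9 1,-9,-7 4,-10,-3 6,-10,-1 8,-8,-1 10,-5,-3 13,-4,-2 14,2,-8 14,10,-15 15,16,-21 18,17,-19 20,19,-20 22,22,-21 - 24,37,-35
215 -8,-12,-16 -6,-9,-17 -3,-7,-17 0,-11,-10 2,-9,-10 4,-10,-7 7,-8,-7 9,-6,-7 11,-6,-6 13,-1,-10 14,5,-15 16,8,-17 17,12,-20 20,14,-20 22,17,-22 24,17,-19 27,18,-19 29,21,-20
216 -6,-13,-18 -4,-12,-16 -2,-11,-16 0,-9,-17 2,-8,-16 5,-8,-13 8,-10,-8 9,-5,-13 12,-5,-11 14,-2,-12 15,3,-16 17,5,-17 19,9,-19 22,9,-17 24,12,-19 26,14,-19 28,16,-19 31,17,-18
```

View pics/c8.png

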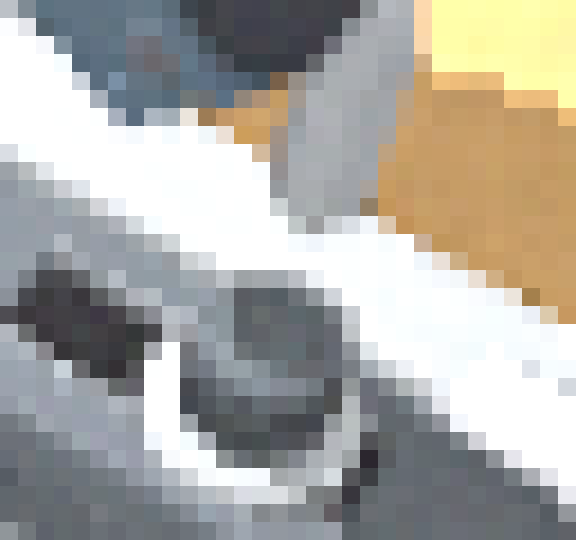

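Scene crop: the dark head's rim is centred near (253,210), and the socket hole is visible. The key's short tip is at about (256,203). In local coordinates the head sits ~2.5 mm further downslope than assumed, and the tip ~1.2 mm upslope of the axis and ~2.5 mm low. I'll update S and go to 7 mm above the mouth.

```bash
sed -i 's/^S=np.array(\[.461,-.0337,.139\])/S=np.array([.4636,-.0335,.1393])/' h.py
python3 - <<'E'
from h import *
for l in (.022,.015,.01,0):
    p,R=T1(lift=l);goal(p,R,False)
E
```

```text
dp [-15.1, -0.2, 20.8] rot [0.01, 0.28, -0.08]
dp [-18.9, -0.2, 26.7] rot [0.01, 0.28, -0.08]
dp [-21.6, -0.3, 30.9] rot [0.01, 0.28, -0.08]
dp [-27.0, -0.3, 39.3] rot [0.01, 0.28, -0.08]
```

```bash
python3 -m inch '{"dp":[[-4,0,5],[-8,0,10],[-12,-0.2,16],[-15.1,-0.2,20.8],[-15.1,-0.2,20.8]],"rotation":[[0,0.3,0],[0,0.3,0],[0,0.3,0],[0,0.3,0],[0,0.3,0]],"jaw":[0,0,0,0,0]}'
python3 - <<'E'
from h import *
st()
im,d=eyes.read_camera("scene");cv2.imwrite('pics/scene9.png',im[:,:,::-1])
cv2.imwrite("pics/c9.png",cv2.convertScaleAbs(cv2.resize(im[188:222,238:272,::-1],None,fx=17,fy=17,interpolation=cv2.INTER_CUBIC),alpha=1.5,beta=10))
P=pts("scene",d)
Q=np.stack([(P-S)@sx,(P-S)[...,1],(P-S)@nn],-1)*1000
for v in range(200,215):
    print(v," ".join("%d,%d,%d"%tuple(Q[v,u]) if np.isfinite(Q[v,u,0]) and abs(Q[v,u]).max()<40 else "-" for u in range(247,262)))
for l in (.017,.015,.01,0):
    p,R=T1(lift=l);goal(p,R,False)
E
```

```text
time_s: 7.57
tool_pos: [0.3973, -0.0337, 0.2061]
ee_rot: [[-0.668, -0.001, -0.745], [-0.005, 1.0, 0.003], [0.745, 0.006, -0.668]]
ft_force: [-0.7, -0.0, -2.4]
grip_width: 0.0139
t 7.57 tcp [ 0.3973 -0.0337  0.2061] gp [ 0.4114 -0.0338  0.2187] 
R [[-0.668, -0.001, -0.745], [-0.005, 1.0, 0.003], [0.745, 0.006, -0.668]] 
j [-0.0715  0.5217  1.5526 -0.0528  1.9057 -1.6407] F [-0.66 -0.03 -2.37] M [ 0.02 -0.68 -0.01] w 0.0139
200 - - - - - - - - - - - - - - -
201 - - - - - - - - - - - - - - -
202 - - - - - - -5,-4,35 -2,-4,37 0,-4,39 - 3,0,37 - - - -
203 - - - - - - -4,-4,31 -1,-6,36 1,-6,38 3,-5,38 5,-1,36 - - - -
204 - - - - - -6,-1,23 -3,-5,29 0,-4,30 1,-5,33 3,-3,33 5,0,31 - - - -
205 - - - - -9,2,12 -5,-4,22 -2,-4,25 0,-5,28 2,-4,29 4,-1,27 6,2,25 - - - -
206 -25,20,-21 - - - -8,0,11 -4,-4,18 -2,-3,20 1,-6,25 3,-5,26 5,0,23 - - - - -
207 -22,15,-19 -21,19,-21 - - -6,-3,11 -3,-4,16 -1,-4,17 1,-5,21 3,-1,18 5,0,19 - - - - -
208 -21,14,-22 -19,16,-21 -17,17,-20 -10,3,-1 -5,-4,10 -1,-7,15 0,-4,14 1,-1,12 4,-1,15 6,1,13 - - - - -
209 -19,10,-20 -17,12,-20 -9,-4,2 -8,0,-1 -6,4,-4 -1,-6,10 0,-4,11 3,-3,11 5,0,10 5,9,0 - - - - -
210 -16,4,-16 -15,7,-18 -8,-5,0 -5,-6,2 -6,4,-8 -4,8,-11 -1,7,-7 0,9,-7 3,9,-5 6,6,0 8,9,0 - - - -
211 -15,0,-16 -10,-5,-6 -7,-8,0 -4,-9,3 -5,6,-13 -3,8,-14 0,7,-11 1,8,-9 5,6,-5 8,4,0 10,6,0 - - - -
212 -13,-2,-16 -9,-5,-10 -5,-9,-2 -3,-8,-1 -1,-7,-1 1,-5,-1 0,6,-13 5,-3,0 8,-2,1 9,1,-1 8,19,-20 - - - -
213 -12,-2,-19 -8,-7,-10 -4,-9,-6 -1,-11,-2 0,-11,0 2,-9,0 5,-7,0 7,-6,0 9,-4,0 11,-2,0 10,14,-17 12,17,-20 14,20,-21 - -
214 -10,-7,-17 -7,-8,-13 -4,-7,-12 -1,-9,-8 1,-11,-3 4,-9,-3 6,-10,0 8,-7,-1 10,-5,-2 11,0,-7 12,8,-14 13,18,-24 15,17,-21 18,19,-21 20,21,-21
dp [-2.8, -0.0, 3.5] rot [0.01, -0.11, -0.08]
dp [-3.9, -0.1, 5.2] rot [0.01, -0.11, -0.08]
dp [-6.7, -0.1, 9.4] rot [0.01, -0.11, -0.08]
dp [-12.1, -0.1, 17.8] rot [0.01, -0.11, -0.08]
```

View pics/c9.png

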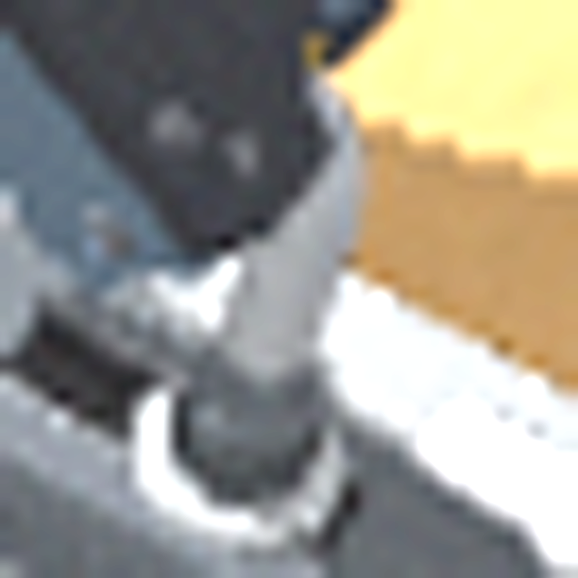

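Aligned in the scene view: the short arm's bottom at (253,209) is right over the head, and sideways error is ≈0 within 1 mm. Next I'll descend in small steps, watching force.

```bash
python3 -m inch '{"dp":[[-2,0,2.5],[-3.9,0,5.2],[-3.9,0,5.2]],"rotation":[[0,0,0],[0,0,0],[0,0,0]],"jaw":[0,0,0]}'
python3 -m inch '{"dp":[[-0.5,0,0.8],[-1.1,0,1.7],[-1.6,0,2.5],[-1.6,0,2.5]],"rotation":[[0,0,0],[0,0,0],[0,0,0],[0,0,0]],"jaw":[0,0,0,0]}'
python3 - <<'E'
from h import *
st()
for l in (.01,0):
    p,R=T1(lift=l);goal(p,R,False)
E
```

```text
time_s: 7.87
tool_pos: [0.3962, -0.0337, 0.1996]
ee_rot: [[-0.668, -0.001, -0.745], [-0.005, 1.0, 0.003], [0.745, 0.006, -0.668]]
ft_force: [-0.5, -0.3, -2.0]
grip_width: 0.0134
time_s: 8.2
tool_pos: [0.3958, -0.0339, 0.1965]
ee_rot: [[-0.669, -0.001, -0.744], [-0.004, 1.0, 0.003], [0.744, 0.005, -0.669]]
ft_force: [1.8, -1.5, -1.6]
grip_width: 0.0139
t 8.2 tcp [ 0.3958 -0.0339  0.1965] gp [ 0.41   -0.0339  0.2092] 
R [[-0.669, -0.001, -0.744], [-0.004, 1.0, 0.003], [0.744, 0.005, -0.669]] 
j [-0.0717  0.5277  1.5677 -0.053   1.8832 -1.6395] F [ 1.76 -1.5  -1.57] M [-0.16 -1.01  0.13] w 0.0139
dp [-0.4, 0.2, 1.4] rot [-0.01, -0.05, -0.1]
dp [-5.8, 0.1, 9.8] rot [-0.01, -0.05, -0.1]
```

```bash
python3 -m inch '{"dp":[[-0.6,-0.3,0.3],[-1.1,-0.3,0.8],[-1.6,-0.3,1.35],[-1.6,-0.3,1.35]],"rotation":[[0,0,0],[0,0,0],[0,0,0],[0,0,0]],"jaw":[0,0,0,0]}'
python3 - <<'E'
from h import *
st()
for l in (.01,0):
    p,R=T1(lift=l);goal(p,R,False)
E
```

```text
time_s: 8.53
tool_pos: [0.3956, -0.0341, 0.1943]
ee_rot: [[-0.668, -0.001, -0.744], [-0.005, 1.0, 0.003], [0.744, 0.005, -0.668]]
ft_force: [0.3, -0.1, -2.6]
grip_width: 0.0136
t 8.53 tcp [ 0.3956 -0.0341  0.1943] gp [ 0.4098 -0.0341  0.207 ] 
R [[-0.668, -0.001, -0.744], [-0.005, 1.0, 0.003], [0.744, 0.005, -0.668]] 
j [-0.0721  0.53    1.5705 -0.0531  1.879  -1.6397] F [ 0.28 -0.14 -2.61] M [ 0.02 -0.7  -0.  ] w 0.0136
dp [1.2, 0.4, -0.3] rot [-0.01, -0.1, -0.09]
dp [-4.3, 0.3, 8.1] rot [-0.01, -0.1, -0.09]
```

```bash
python3 -m inch '{"dp":[[-0.5,0,0.8],[-1.1,0,1.7],[-1.6,0,2.5],[-1.6,0,2.5]],"rotation":[[0,0,0],[0,0,0],[0,0,0],[0,0,0]],"jaw":[0,0,0,0]}'
python3 - <<'E'
from h import *
st()
E
```

```text
time_s: 8.87
tool_pos: [0.3948, -0.0341, 0.1912]
ee_rot: [[-0.668, -0.001, -0.744], [-0.005, 1.0, 0.003], [0.744, 0.005, -0.668]]
ft_force: [0.2, 0.1, -2.4]
grip_width: 0.0138
t 8.87 tcp [ 0.3948 -0.0341  0.1912] gp [ 0.4089 -0.0341  0.2039] 
R [[-0.668, -0.001, -0.744], [-0.005, 1.0, 0.003], [0.744, 0.005, -0.668]] 
j [-0.0722  0.5318  1.5761 -0.053   1.8717 -1.6394] F [ 0.2   0.11 -2.38] M [-0.06 -0.77  0.03] w 0.0138
```

Going in freely with no force. I'll continue down.

```bash
python3 -m inch '{"dp":[[-0.5,0,0.8],[-1.1,0,1.7],[-1.6,0,2.5],[-1.6,0,2.5]],"rotation":[[0,0,0],[0,0,0],[0,0,0],[0,0,0]],"jaw":[0,0,0,0]}'
python3 - <<'E'
from h import *
st()
for l in (.005,0):
    p,R=T1(lift=l);goal(p,R,False)
im,d=eyes.read_camera("scene");cv2.imwrite('pics/scene10.png',im[:,:,::-1])
cv2.imwrite("pics/c10.png",cv2.convertScaleAbs(cv2.resize(im[188:222,238:272,::-1],None,fx=17,fy=17,interpolation=cv2.INTER_CUBIC),alpha=1.5,beta=10))
E
```

```text
time_s: 9.2
tool_pos: [0.394, -0.0341, 0.1882]
ee_rot: [[-0.668, -0.001, -0.744], [-0.005, 1.0, 0.003], [0.744, 0.005, -0.668]]
ft_force: [0.2, 0.2, -1.8]
grip_width: 0.0138
t 9.2 tcp [ 0.394  -0.0341  0.1882] gp [ 0.4081 -0.0341  0.2009] 
R [[-0.668, -0.001, -0.744], [-0.005, 1.0, 0.003], [0.744, 0.005, -0.668]] 
j [-0.0723  0.5336  1.5816 -0.053   1.8645 -1.639 ] F [ 0.22  0.18 -1.8 ] M [ 0.01 -0.78  0.06] w 0.0138
dp [1.8, 0.4, -1.4] rot [-0.0, -0.12, -0.09]
dp [-0.9, 0.4, 2.8] rot [-0.0, -0.12, -0.09]
```

View pics/c10.png

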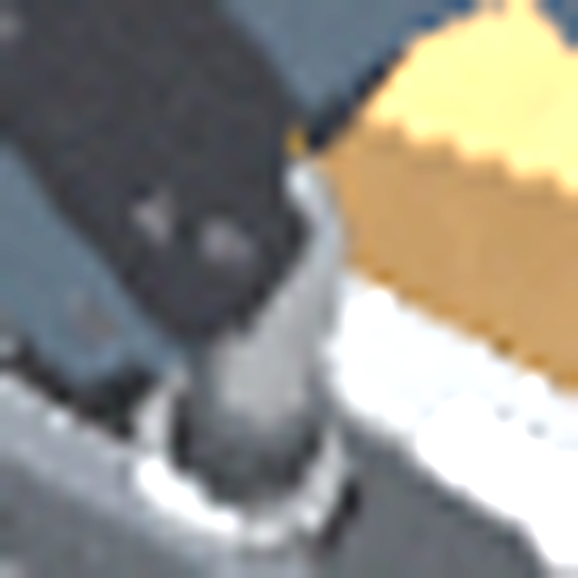

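Scene crop: the short arm's lower end is inside the dark head at about (253,211). I'll keep going down until it touches the floor.

```bash
python3 -m inch '{"dp":[[-0.5,0,0.8],[-1.1,0,1.7],[-1.6,0,2.5],[-1.6,0,2.5]],"rotation":[[0,0,0],[0,0,0],[0,0,0],[0,0,0]],"jaw":[0,0,0,0]}'
python3 -m inch '{"dp":[[-0.3,0,0.4],[-0.5,0,0.8],[-0.8,0,1.2],[-0.8,0,1.2]],"rotation":[[0,0,0],[0,0,0],[0,0,0],[0,0,0]],"jaw":[0,0,0,0]}'
python3 - <<'E'
from h import *
st()
E
```

```text
time_s: 9.58
tool_pos: [0.3932, -0.034, 0.1861]
ee_rot: [[-0.668, -0.001, -0.744], [-0.005, 1.0, 0.003], [0.744, 0.005, -0.668]]
ft_force: [0.6, 0.4, 2.8]
grip_width: 0.0138
time_s: 9.92
tool_pos: [0.3925, -0.034, 0.1856]
ee_rot: [[-0.667, -0.001, -0.745], [-0.005, 1.0, 0.003], [0.745, 0.005, -0.667]]
ft_force: [0.4, 0.5, 6.0]
grip_width: 0.0136
t 9.92 tcp [ 0.3925 -0.034   0.1856] gp [ 0.4067 -0.034   0.1983] 
R [[-0.667, -0.001, -0.745], [-0.005, 1.0, 0.003], [0.745, 0.005, -0.667]] 
j [-0.0723  0.5346  1.5879 -0.0529  1.8582 -1.6386] F [0.39 0.53 5.95] M [-0.01 -0.13  0.01] w 0.0136
```

```bash
python3 -m inch '{"dp":[[-0.5,0,0.8],[-0.5,0,0.8],[-0.5,0,0.8],[-0.5,0,0.8]],"rotation":[[0,0,0],[0,0,0],[0,0,0],[0,0,0]],"jaw":[0,0,0,0]}'
python3 - <<'E'
from h import *
st()
for n in("scene","top"):
    im,d=eyes.read_camera(n);cv2.imwrite(f'pics/{n}11.png',im[:,:,::-1]);np.save(f'pics/{n}11.npy',d)
    P=pts(n,d)
    Q=np.stack([(P-S)@sx,(P-S)[...,1],(P-S)@nn],-1)*1000
    q=Q.reshape(-1,3);m=(abs(q[:,1])<12)&(q[:,2]>25)&(q[:,2]<60)&(q[:,0]<-95)&(q[:,0]>-160);k=q[m]
    print(n,len(k),k[:,0].min(),k[:,0].max(),np.median(k,0),k[:,2].max())
    for lo in range(-145,-90,10):
        j=k[(k[:,0]>=lo)&(k[:,0]<lo+10)]
        if len(j):print(lo,np.median(j,0),j[:,1].min(),j[:,1].max(),j[:,2].max())
im=cv2.imread("pics/scene11.png");cv2.imwrite("pics/c11.png",cv2.resize(im[150:270,190:310],None,fx=5,fy=5,interpolation=cv2.INTER_CUBIC))
E
```

```text
time_s: 10.25
tool_pos: [0.3923, -0.0339, 0.1855]
ee_rot: [[-0.667, -0.001, -0.745], [-0.005, 1.0, 0.003], [0.745, 0.006, -0.667]]
ft_force: [1.6, 0.7, 6.2]
grip_width: 0.0133
t 10.25 tcp [ 0.3923 -0.0339  0.1855] gp [ 0.4064 -0.034   0.1981] 
R [[-0.667, -0.001, -0.745], [-0.005, 1.0, 0.003], [0.745, 0.006, -0.667]] 
j [-0.0723  0.5343  1.5887 -0.0528  1.8574 -1.6386] F [1.61 0.72 6.19] M [-0.02 -0.3   0.05] w 0.0133
scene 91 -140.22962705289416 -95.50105590569596 [-117.4348   -3.2783   45.946 ] 50.93621642715542
-145 [-137.3113   -4.1871   44.6744] -6.43247810134992 0.665337247909098 48.86893166482631
-135 [-129.8862   -2.4556   45.8845] -6.873765357934242 8.805773487680774 50.693691003326926
-125 [-119.8053   -3.0063   45.9892] -6.437582871367059 6.875157870362552 50.52875073593166
-115 [-110.3079   -2.1448   46.2694] -7.83990740742821 9.554307628923425 50.24137532038058
-105 [-100.1111   -3.6996   46.1463] -6.505462931816281 8.108678157927734 50.93621642715542Traceback (most recent call last):
  File "<stdin>", line 8, in <module>
    return umr_minimum(a, axis, None, out, keepdims, initial, where)
ValueError: zero-size array to reduction operation minimum which has no identity
```

The key is home: the long arm lies parallel to the slope, its axis ~42 mm above the mouth and its end at -140 mm, and the floor reaction is 8 N. I'll release it and regrasp further out, with the tool normal to the slope.

```bash
python3 -m inch '{"dp":[[0,0,0],[0,0,0],[0,0,0],[0,0,0],[0,0,0]],"rotation":[[0,0,0],[0,0,0],[0,0,0],[0,0,0],[0,0,0]],"jaw":[0.1,0.2,0.3,0.4,0.4]}'
python3 - <<'E'
from h import *
st()
im,d=eyes.read_camera("scene");cv2.imwrite(f'pics/scene12.png',im[:,:,::-1])
P=pts("scene",d)
Q=np.stack([(P-S)@sx,(P-S)[...,1],(P-S)@nn],-1)*1000
q=Q.reshape(-1,3);m=(abs(q[:,1])<14)&(q[:,2]>15)&(q[:,2]<60)&(q[:,0]<-95)&(q[:,0]>-160);k=q[m]
for lo in range(-145,-90,10):
        j=k[(k[:,0]>=lo)&(k[:,0]<lo+10)]
        if len(j):print(lo,np.median(j,0),j[:,1].min(),j[:,1].max(),j[:,2].max())
im=cv2.imread("pics/scene12.png");cv2.imwrite("pics/c12.png",cv2.resize(im[150:270,190:310],None,fx=5,fy=5,interpolation=cv2.INTER_CUBIC))
im,d=eyes.read_camera("wrist");cv2.imwrite(f'pics/w12.png',im[:,:,::-1])
E
```

```text
time_s: 10.77
tool_pos: [0.392, -0.0339, 0.1852]
ee_rot: [[-0.666, -0.001, -0.746], [-0.005, 1.0, 0.003], [0.745, 0.006, -0.666]]
ft_force: [1.2, -0.2, 0.2]
grip_width: 0.0353
t 10.77 tcp [ 0.392  -0.0339  0.1852] gp [ 0.4062 -0.034   0.1979] 
R [[-0.666, -0.001, -0.746], [-0.005, 1.0, 0.003], [0.745, 0.006, -0.666]] 
j [-0.0723  0.5347  1.5894 -0.0528  1.8573 -1.6386] F [ 1.17 -0.24  0.2 ] M [-0.01 -0.44  0.01] w 0.0353
-145 [-140.0142   -5.1364   23.7385] -8.14316191130257 5.932339729168762 28.727804463183794
-135 [-129.7577   -5.58     27.2318] -8.35708333788318 3.099898964755071 29.634159727742222
-125 [-120.103    -5.8568   27.2344] -9.763429787734118 5.13646655351388 31.831051552402954
-115 [-110.0524   -4.7479   29.5423] -8.874876467019538 6.76208441469886 32.809924581036704
-105 [-100.7998   -4.2731   30.5005] -7.522927307547084 4.212200676533634 34.15329880835823
```

View pics/c12.png

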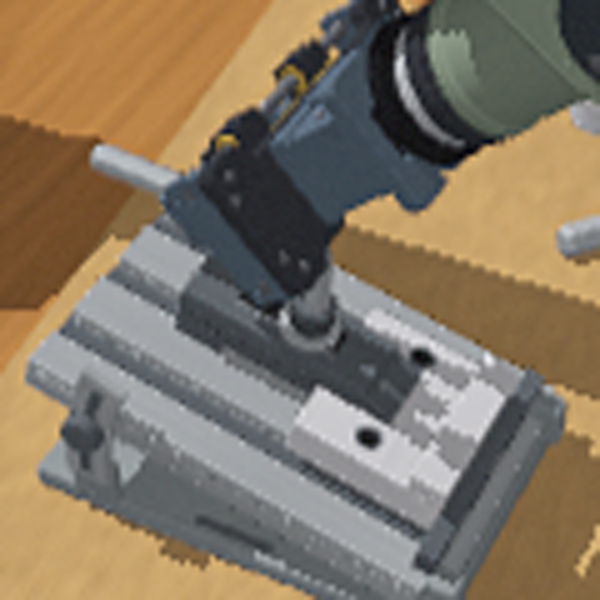

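View pics/w12.png

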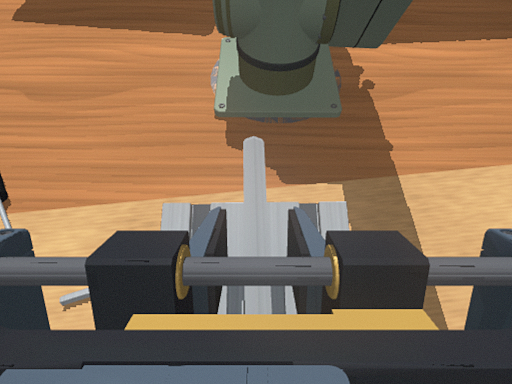

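The key drooped to about 8° by its play but is still seated: in the scene crop the arm end is at (209,180) and the short arm is in the head. Next is the regrasp near the free end.

Run:
```python
from h import *
goal([.388,-.0352,.200],RT(-30,.5));goal([.3692,-.0352,.1926],RT(-10,.5))
```

```text
dp [7.8, -1.4, 11.3] rot [0.54, -18.19, -0.16]
dp [9.0, -1.4, 27.1] rot [0.51, -38.19, -0.25]
```

```bash
python3 -m inch '{"dp":[[3,-0.5,4],[5,-1,7],[8,-1.4,11],[8,-1.4,17],[9,-1.4,22]],"rotation":[[0.2,-6,0],[0.4,-12,0],[0.5,-18,-0.1],[0.5,-25,-0.2],[0.5,-32,-0.2]],"jaw":[0.5,0.5,0.5,0.5,0.5]}'
python3 - <<'E'
from h import *
st();goal([.3692,-.0352,.1926],RT(-10,.5))
E
```

```text
time_s: 11.28
tool_pos: [0.3703, -0.0353, 0.1774]
ee_rot: [[-0.962, -0.008, -0.273], [-0.008, 1.0, -0.002], [0.273, -0.0, -0.962]]
ft_force: [-0.3, -0.2, -0.8]
grip_width: 0.0458
t 11.28 tcp [ 0.3703 -0.0353  0.1774] gp [ 0.3755 -0.0353  0.1957] 
R [[-0.962, -0.008, -0.273], [-0.008, 1.0, -0.002], [0.273, -0.0, -0.962]] 
j [-0.0994  0.1849  1.8848 -0.0302  1.3465 -1.6678] F [-0.31 -0.2  -0.78] M [ 0.02 -0.12  0.03] w 0.0458
dp [3.3, 0.1, 4.6] rot [-0.0, -5.82, -0.02]
```

```bash
python3 -m inch '{"dp":[[1,0,2],[3.3,0,4.6],[3.3,0,4.6],[3.3,0,4.6]],"rotation":[[0,-5.8,0],[0,-5.8,0],[0,-5.8,0],[0,-5.8,0]],"jaw":[0.3,0,0,0]}'
python3 -m inch '{"dp":[[0,0,0],[0,0,0],[0,0,0],[0,0,0],[0,0,0]],"rotation":[[0,0,0],[0,0,0],[0,0,0],[0,0,0],[0,0,0]],"jaw":[0,0,0,0,0]}'
python3 - <<'E'
from h import *
st()
for n in ("scene","wrist"):
    im,d=eyes.read_camera(n);cv2.imwrite(f'pics/{n}13.png',im[:,:,::-1]);np.save(f'pics/{n}13.npy',d)
im=cv2.imread("pics/scene13.png");cv2.imwrite("pics/c13.png",cv2.resize(im[150:270,190:310],None,fx=5,fy=5,interpolation=cv2.INTER_CUBIC))
E
```

```text
time_s: 11.62
tool_pos: [0.3665, -0.0354, 0.1739]
ee_rot: [[-0.985, -0.008, -0.175], [-0.008, 1.0, -0.002], [0.175, -0.0, -0.985]]
ft_force: [-0.3, 0.2, -0.4]
grip_width: 0.0218
time_s: 12.03
tool_pos: [0.3677, -0.035, 0.1736]
ee_rot: [[-0.985, -0.008, -0.174], [-0.008, 1.0, -0.001], [0.174, 0.001, -0.985]]
ft_force: [3.1, 3.7, -2.5]
grip_width: 0.0136
t 12.03 tcp [ 0.3677 -0.035   0.1736] gp [ 0.371  -0.035   0.1923] 
R [[-0.985, -0.008, -0.174], [-0.008, 1.0, -0.001], [0.174, 0.001, -0.985]] 
j [-0.1084  0.1258  1.9486 -0.0206  1.241  -1.6794] F [ 3.06  3.71 -2.53] M [ 0.69 -0.67  0.15] w 0.0136
```

View pics/c13.png

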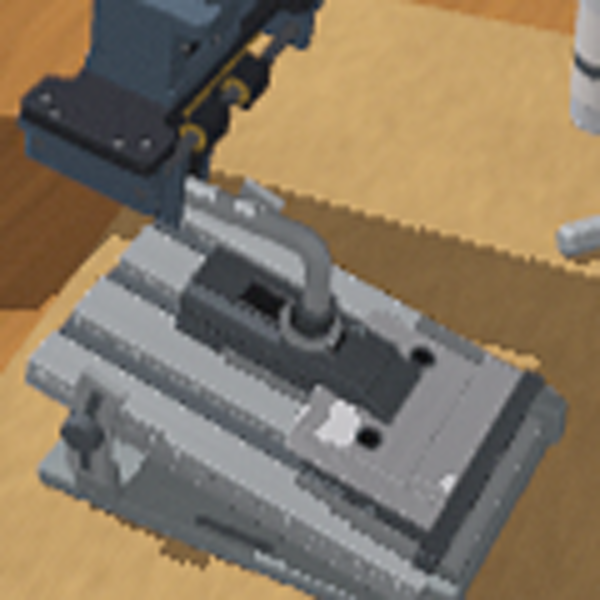

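View pics/wrist13.png

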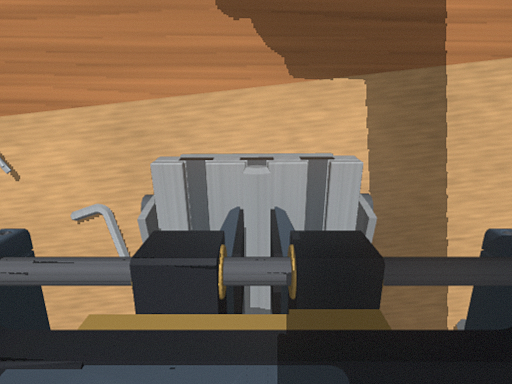

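Run:
```python
from h import *
s=status.sense();R=s["ee_rot"]
def tgt(th,S=S):
    Q=Ro.from_euler('y',th,degrees=True).as_matrix(); piv=S-.0075*nn
    return piv+Q@(s["tool_pos"]-piv),Q@R
for th in (2.5,5,7.5): p,RR=tgt(th);goal(p,RR,False)
```

```text
dp [-1.2, -0.0, -4.3] rot [-0.02, 2.5, -0.0]
dp [-2.5, -0.0, -8.6] rot [-0.04, 5.0, -0.0]
dp [-4.1, -0.0, -12.8] rot [-0.06, 7.5, -0.01]
```

```bash
python3 -m inch '{"dp":[[-0.5,0,-2],[-1.2,0,-4.3],[-1.8,0,-6.5],[-2.5,0,-8.6],[-2.5,0,-8.6]],"rotation":[[0,1.2,0],[0,2.5,0],[0,3.8,0],[0,5,0],[0,5,0]],"jaw":[0,0,0,0,0]}'
python3 - <<'E'
from h import *
st()
E
```

```text
time_s: 12.55
tool_pos: [0.3717, -0.0351, 0.1816]
ee_rot: [[-0.965, -0.009, -0.261], [-0.008, 1.0, -0.002], [0.261, 0.0, -0.965]]
ft_force: [0.8, 2.2, -1.7]
grip_width: 0.0139
t 12.55 tcp [ 0.3717 -0.0351  0.1816] gp [ 0.3766 -0.0351  0.2   ] 
R [[-0.965, -0.009, -0.261], [-0.008, 1.0, -0.002], [0.261, 0.0, -0.965]] 
j [-0.1     0.1762  1.8813 -0.0286  1.347  -1.6694] F [ 0.76  2.17 -1.73] M [ 0.52 -0.24  0.05] w 0.0139
```

```bash
cat >> h.py <<'E'
def turn(ths,S=S):
    s=status.sense();R=s["ee_rot"]
    for th in ths:
        Q=Ro.from_rotvec(-np.radians(th)*nn).as_matrix()
        goal(S+Q@(s["tool_pos"]-S),Q@R,False)
def loc():
    s=status.sense();R=s["ee_rot"];g=s["tool_pos"]-.019*R[:,2]-S
    l=np.array([g@sx,g[1],g@nn])*1000
    yv=R[:,1];F=s["ft_force"]
    ang=np.degrees(np.arctan2(l[1],-l[0]))
    rad=np.array([l[0],l[1]])/np.hypot(l[0],l[1]); tan=np.array([rad[1],-rad[0]])
    Fl=np.array([F@sx,F[1]])
    print("t",round(s["time_s"],2),"local",l.round(1),"ang",round(ang,1),"toolyaw",np.degrees(np.arctan2(-(yv@sx)*-1,yv[1])).round(1),"Frad",(Fl@rad).round(1),"Ftan",(Fl@tan).round(1),"Fn",(F@nn).round(1),"M",s["wrist_torque"].round(2),"w",round(s["grip_width"],4))
E
python3 - <<'E'
from h import *
loc();turn((2,4,6,8,10))
E
```

```text
t 12.55 local [-99.7  -1.6  36.1] ang -0.9 toolyaw -0.5 Frad -1.2 Ftan 2.2 Fn -1.5 M [ 0.52 -0.24  0.05] w 0.0139
dp [-0.0, 3.5, -0.0] rot [-0.0, 0.0, 2.0]
dp [-0.2, 7.0, -0.0] rot [-0.01, 0.01, 4.0]
dp [-0.5, 10.4, -0.0] rot [-0.01, 0.01, 6.0]
dp [-0.9, 13.9, -0.0] rot [-0.02, 0.01, 8.0]
dp [-1.4, 17.3, -0.0] rot [-0.02, 0.02, 10.0]
```

```bash
python3 -m inch '{"dp":[[0,3.5,0],[-0.2,7,0],[-0.5,10.4,0],[-0.9,13.9,0],[-1.4,17.3,0]],"rotation":[[0,0,2],[0,0,4],[0,0,6],[0,0,8],[0,0,10]],"jaw":[0,0,0,0,0]}'
python3 - <<'E'
from h import *
loc();turn((2,4,6,8,10))
E
```

```text
time_s: 12.97
tool_pos: [0.3728, -0.0192, 0.1814]
ee_rot: [[-0.952, 0.158, -0.261], [0.165, 0.986, -0.006], [0.257, -0.049, -0.965]]
ft_force: [1.1, -3.3, -1.0]
grip_width: 0.0137
t 12.97 local [-98.5  14.4  36.2] ang 8.3 toolyaw 9.5 Frad -1.7 Ftan -3.0 Fn -0.7 M [-0.39 -0.32  0.92] w 0.0137
dp [0.0, 3.5, -0.0] rot [-0.0, 0.01, 2.0]
dp [-0.1, 7.0, -0.0] rot [-0.01, 0.02, 4.0]
dp [-0.3, 10.4, -0.1] rot [-0.01, 0.04, 6.0]
dp [-0.7, 13.9, -0.1] rot [-0.01, 0.05, 8.0]
dp [-1.1, 17.3, -0.1] rot [-0.01, 0.06, 10.0]
```

```bash
python3 -m inch '{"dp":[[0,3.5,0],[-0.1,7,0],[-0.3,10.4,0],[-0.7,13.9,0],[-1.1,17.3,0]],"rotation":[[0,0,2],[0,0,4],[0,0,6],[0,0,8],[0,0,10]],"jaw":[0,0,0,0,0]}'
python3 - <<'E'
from h import *
loc();turn((2,4,6,8,10))
im,d=eyes.read_camera("scene");cv2.imwrite("pics/c14.png",cv2.resize(im[150:270,190:310,::-1],None,fx=5,fy=5,interpolation=cv2.INTER_CUBIC))
E
```

```text
time_s: 13.38
tool_pos: [0.3762, -0.0043, 0.1805]
ee_rot: [[-0.911, 0.319, -0.262], [0.333, 0.943, -0.011], [0.243, -0.098, -0.965]]
ft_force: [0.1, -3.7, -0.7]
grip_width: 0.0143
t 13.38 local [-95.1  29.4  36.2] ang 17.2 toolyaw 19.5 Frad -1.4 Ftan -3.4 Fn -0.7 M [-0.4  -0.28  1.08] w 0.0143
dp [0.1, 3.5, -0.0] rot [0.0, 0.02, 2.0]
dp [0.0, 6.9, -0.1] rot [0.0, 0.05, 4.0]
dp [-0.1, 10.4, -0.1] rot [0.01, 0.07, 6.0]
dp [-0.4, 13.9, -0.2] rot [0.01, 0.09, 8.0]
dp [-0.8, 17.3, -0.2] rot [0.01, 0.12, 10.0]
```

View pics/c14.png

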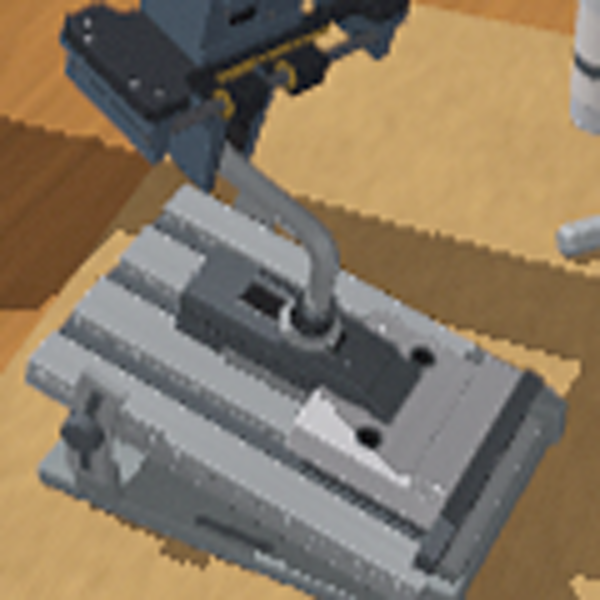

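The key is seated and turning (arm swung in the crop, short arm still in the head), with low forces. I'll add a little more sideways push as I continue.

```bash
python3 -m inch '{"dp":[[0,4.5,0],[0,9,0],[-0.1,13,0],[-0.4,17,0],[-0.8,20.5,0]],"rotation":[[0,0,2],[0,0,4],[0,0,6],[0,0,8],[0,0,10]],"jaw":[0,0,0,0,0]}'
python3 - <<'E'
from h import *
loc();turn((2,4,6,8,10))
E
```

```text
time_s: 13.85
tool_pos: [0.383, 0.0132, 0.1783]
ee_rot: [[-0.842, 0.471, -0.263], [0.492, 0.87, -0.016], [0.221, -0.143, -0.965]]
ft_force: [-0.2, -5.4, -0.1]
grip_width: 0.0139
t 13.85 local [-87.9  47.   35.8] ang 28.1 toolyaw 29.5 Frad -2.4 Ftan -4.8 Fn -0.2 M [-0.8  -0.14  1.03] w 0.0139
dp [0.0, 3.5, -0.1] rot [0.01, 0.03, 2.0]
dp [-0.1, 6.9, -0.1] rot [0.02, 0.06, 4.0]
dp [-0.3, 10.4, -0.2] rot [0.03, 0.1, 6.0]
dp [-0.6, 13.9, -0.2] rot [0.03, 0.13, 8.0]
dp [-1.1, 17.3, -0.3] rot [0.04, 0.16, 10.0]
```

```bash
python3 -m inch '{"dp":[[0,4.5,0],[-0.1,8.5,0],[-0.3,12.5,0],[-0.6,16.5,0],[-1.1,20,0]],"rotation":[[0,0,2],[0,0,4],[0,0,6],[0,0.1,8],[0,0.1,10]],"jaw":[0,0,0,0,0]}'
python3 - <<'E'
from h import *
loc();turn((2,4,6,8,10))
E
```

```text
time_s: 14.27
tool_pos: [0.3921, 0.0279, 0.1753]
ee_rot: [[-0.747, 0.608, -0.267], [0.635, 0.772, -0.02], [0.194, -0.185, -0.963]]
ft_force: [-1.6, -6.0, 1.1]
grip_width: 0.0135
t 14.27 local [-78.2  61.8  35.3] ang 38.3 toolyaw 39.5 Frad -2.3 Ftan -5.8 Fn 0.7 M [-0.68  0.17  0.94] w 0.0135
dp [0.0, 3.5, -0.1] rot [0.01, 0.04, 2.0]
dp [-0.1, 6.9, -0.1] rot [0.03, 0.09, 4.0]
dp [-0.3, 10.4, -0.2] rot [0.04, 0.13, 6.0]
dp [-0.6, 13.9, -0.3] rot [0.05, 0.17, 8.0]
dp [-1.1, 17.3, -0.4] rot [0.06, 0.21, 10.0]
```

```bash
python3 -m inch '{"dp":[[0,4.5,0],[-0.1,8.5,-0.1],[-0.3,12.5,-0.2],[-0.6,16.5,-0.3],[-1.1,20,-0.4]],"rotation":[[0,0,2],[0,0.1,4],[0,0.1,6],[0,0.2,8],[0.1,0.2,10]],"jaw":[0,0,0,0,0]}'
python3 -m inch '{"dp":[[0,4.5,0],[-0.1,8.5,-0.1],[-0.3,12.5,-0.2],[-0.6,16.5,-0.3],[-1.1,20,-0.4]],"rotation":[[0,0,2],[0,0.1,4],[0,0.1,6],[0,0.2,8],[0.1,0.2,10]],"jaw":[0,0,0,0,0]}'
python3 - <<'E'
from h import *
loc();turn((2,4,6,8,10))
im,d=eyes.read_camera("scene");cv2.imwrite("pics/c15.png",cv2.resize(im[150:270,190:310,::-1],None,fx=5,fy=5,interpolation=cv2.INTER_CUBIC))
E
```

```text
time_s: 14.68
tool_pos: [0.4036, 0.0406, 0.172]
ee_rot: [[-0.63, 0.726, -0.274], [0.76, 0.65, -0.024], [0.161, -0.224, -0.961]]
ft_force: [-1.3, -4.2, 0.7]
grip_width: 0.0142
time_s: 15.1
tool_pos: [0.417, 0.051, 0.1681]
ee_rot: [[-0.494, 0.822, -0.282], [0.861, 0.508, -0.027], [0.121, -0.256, -0.959]]
ft_force: [-2.9, -2.9, 1.9]
grip_width: 0.014
t 15.1 local [-52.   85.   34.8] ang 58.6 toolyaw 59.4 Frad -0.7 Ftan -4.3 Fn 1.1 M [-0.51  0.37  0.86] w 0.014
dp [0.0, 3.5, -0.1] rot [0.02, 0.07, 2.0]
dp [-0.1, 6.9, -0.2] rot [0.04, 0.14, 4.0]
dp [-0.3, 10.4, -0.4] rot [0.07, 0.21, 6.0]
dp [-0.7, 13.8, -0.5] rot [0.09, 0.28, 7.99]
dp [-1.1, 17.3, -0.6] rot [0.11, 0.35, 9.99]
```

View pics/c15.png

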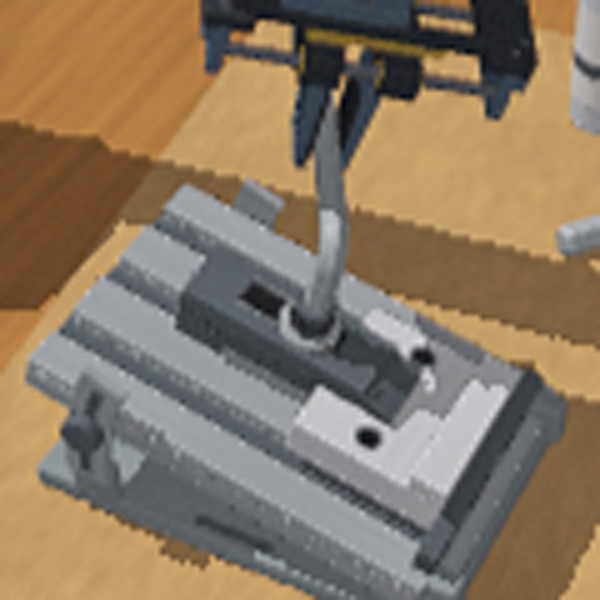

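```bash
python3 -m inch '{"dp":[[0,3.5,0],[-0.1,6.9,-0.2],[-0.3,10.5,-0.3],[-0.5,13.5,-0.4],[-0.5,13.5,-0.4]],"rotation":[[0,0,2],[0,0.1,4],[0,0.2,6],[0.1,0.3,7],[0.1,0.3,7]],"jaw":[0,0,0,0,0]}'
python3 - <<'E'
from h import *
loc();st()
E
```

```text
time_s: 15.57
tool_pos: [0.4282, 0.0572, 0.1648]
ee_rot: [[-0.389, 0.875, -0.288], [0.917, 0.399, -0.024], [0.094, -0.273, -0.957]]
ft_force: [-4.9, -2.1, 2.9]
grip_width: 0.0137
t 15.57 local [-40.2  91.1  34.5] ang 66.2 toolyaw 66.5 Frad 0.3 Ftan -5.8 Fn 1.5 M [-0.42  0.6   0.67] w 0.0137
t 15.57 tcp [0.4282 0.0572 0.1648] gp [0.4337 0.0576 0.183 ] 
R [[-0.389, 0.875, -0.288], [0.917, 0.399, -0.024], [0.094, -0.273, -0.957]] 
j [ 0.102   0.2976  1.7671  0.0054  1.3699 -0.3142] F [-4.86 -2.08  2.86] M [-0.42  0.6   0.67] w 0.0137
```

```bash
python3 -m inch '{"dp":[[0,0,0],[0,0,0],[0,0,0],[0,0,0],[0,0,0]],"rotation":[[0,0,0],[0,0,0],[0,0,0],[0,0,0],[0,0,0]],"jaw":[0.1,0.2,0.3,0.4,0.5]}'
python3 - <<'E'
from h import *
loc()
for n in ("scene","top"):
    im,d=eyes.read_camera(n);np.save(f'pics/{n}16.npy',d);cv2.imwrite(f"pics/{n}16.png",im[:,:,::-1])
im=cv2.imread("pics/scene16.png");cv2.imwrite("pics/c16.png",cv2.resize(im[150:270,190:310],None,fx=5,fy=5,interpolation=cv2.INTER_CUBIC))
E
```

```text
time_s: 15.98
tool_pos: [0.4286, 0.0569, 0.1646]
ee_rot: [[-0.388, 0.876, -0.287], [0.917, 0.399, -0.024], [0.093, -0.272, -0.958]]
ft_force: [-0.2, -1.4, -0.0]
grip_width: 0.0358
t 15.98 local [-39.8  90.8  34.4] ang 66.3 toolyaw 66.5 Frad -1.2 Ftan -0.7 Fn -0.1 M [-0.43  0.03  0.15] w 0.0358
```

View pics/c16.png

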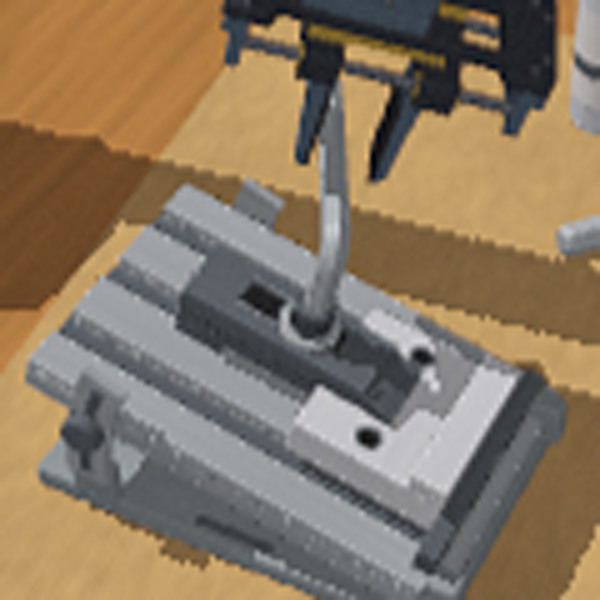

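```bash
python3 -m inch '{"dp":[[0,0,0],[0,0,0],[0,0,0],[0,0,0],[0,0,-2]],"rotation":[[0,0,0],[0,0,0],[0,0,0],[0,0,0],[0,0,0]],"jaw":[0.6,0.7,0.7,0.7,0.7]}'
python3 -c "
from h import *
loc()"
python3 -m inch '{"dp":[[0,0,-15],[0,0,-30],[0,0,-50],[0,0,-70],[0,0,-90]],"rotation":[[0,0,0],[0,0,0],[0,0,0],[0,0,0],[0,0,0]],"jaw":[0.7,0.7,0.7,0.7,0.7]}'
python3 - <<'E'
from h import *
loc()
for n in ("scene","top"):
    im,d=eyes.read_camera(n);np.save(f'pics/{n}17.npy',d);cv2.imwrite(f"pics/{n}17.png",im[:,:,::-1])
    P=pts(n,d)
    Q=np.stack([(P-S)@sx,(P-S)[...,1],(P-S)@nn],-1)*1000
    q=Q.reshape(-1,3);m=(q[:,2]>12)&(q[:,2]<62)&(q[:,0]<40)&(q[:,0]>-110)&(q[:,1]>20)&(q[:,1]<150);k=q[m]
    for lo in range(20,150,15):
        j=k[(k[:,1]>=lo)&(k[:,1]<lo+15)]
        if len(j):print(n,lo,len(j),np.median(j,0),j[:,2].max(), np.degrees(np.arctan2(np.median(j,0)[1],-np.median(j,0)[0])).round(1))
im=cv2.imread("pics/scene17.png");cv2.imwrite("pics/c17.png",cv2.resize(im[150:270,190:310],None,fx=5,fy=5,interpolation=cv2.INTER_CUBIC))
E
```

```text
time_s: 16.5
tool_pos: [0.4295, 0.0577, 0.1665]
ee_rot: [[-0.388, 0.876, -0.286], [0.917, 0.399, -0.023], [0.094, -0.271, -0.958]]
ft_force: [-0.8, -1.1, -0.0]
grip_width: 0.064
t 16.5 local [-39.5  91.7  36.5] ang 66.7 toolyaw 66.5 Frad -0.7 Ftan -1.2 Fn -0.2 M [-0.03 -0.17 -0.06] w 0.064
time_s: 16.92
tool_pos: [0.4555, 0.0599, 0.2538]
ee_rot: [[-0.388, 0.876, -0.286], [0.917, 0.399, -0.022], [0.095, -0.271, -0.958]]
ft_force: [0.1, -0.7, 0.2]
grip_width: 0.0641
t 16.92 local [-36.9  93.9 127.5] ang 68.5 toolyaw 66.5 Frad -0.7 Ftan -0.2 Fn 0.3 M [-0.05 -0.16  0.02] w 0.0641
scene 20 32 [-15.9328  26.9484  43.1382] 48.14596964436288 59.4
scene 35 23 [-27.5479  42.4341  40.0345] 43.00632273913778 57.0
scene 50 24 [-37.3491  57.4257  37.1735] 41.728429285923745 57.0
scene 65 23 [-47.8584  73.3356  33.7439] 38.90058242805714 56.9
scene 80 25 [-59.2485  89.0114  30.7763] 34.150522579201215 56.4
scene 95 16 [-68.6735 103.0981  28.2977] 31.092350410687548 56.3
scene 110 18 [-76.6964 114.3155  25.6855] 30.65623398798879 56.1
top 20 36 [-17.3715  26.1089  40.5562] 47.926562572901666 56.4
```

View pics/c17.png

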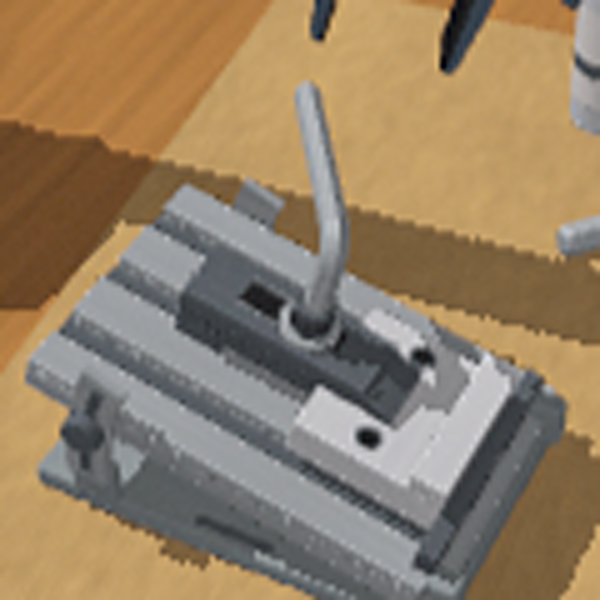

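View pics/top17.png

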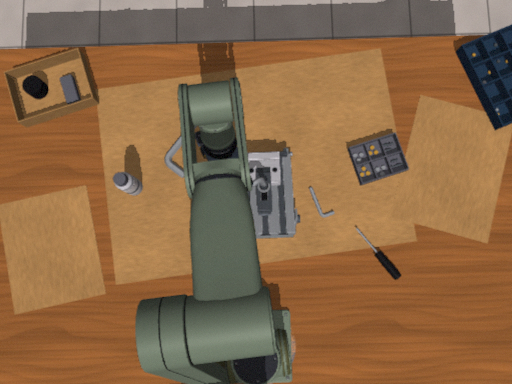

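The key stands released in the head, arm end at scene (251,167), with nothing touching it. I'll move the arm clear and measure the final pose in both cameras.

```bash
python3 -c "
from h import *
goal([.30,.22,.36],RT(0,-20))"
python3 -m inch '{"dp":[[0,0,-30],[20,0,-60],[60,20,-80],[100,30,-80],[140,30,-80]],"rotation":[[0,0,0],[0,0,0],[0,0,0],[0,0,0],[0,0,0]],"jaw":[0.7,0.7,0.7,0.7,0.7]}'
python3 - <<'E'
from h import *
st()
im,d=eyes.read_camera("scene")
P=pts("scene",d)
Q=np.stack([(P-S)@sx,(P-S)[...,1],(P-S)@nn],-1)*1000
for v in range(192,214):
    print(v," ".join("%d,%d,%d"%tuple(Q[v,u]) if np.isfinite(Q[v,u,0]) and abs(Q[v,u]).max()<40 and Q[v,u,2]>-4 else "-" for u in range(247,262)))
cv2.imwrite("pics/c18.png",cv2.resize(im[160:230,220:290,::-1],None,fx=8,fy=8,interpolation=cv2.INTER_CUBIC))
im,d=eyes.read_camera("top");np.save('pics/top18.npy',d);cv2.imwrite("pics/top18.png",im[:,:,::-1])
cv2.imwrite("pics/t18.png",cv2.resize(im[130:250,200:320,::-1],None,fx=5,fy=5,interpolation=cv2.INTER_CUBIC))
P=pts("top",d)
Q=np.stack([(P-S)@sx,(P-S)[...,1],(P-S)@nn],-1)*1000
q=Q.reshape(-1,3);m=(q[:,2]>14)&(q[:,2]<62)&(q[:,0]<20)&(q[:,0]>-110)&(q[:,1]>-15)&(q[:,1]<150);k=q[m]
for lo in range(-15,150,15):
    j=k[(k[:,1]>=lo)&(k[:,1]<lo+15)]
    if len(j):print("top",lo,len(j),np.median(j,0),j[:,2].max())
E
```

```text
dp [215.7, -97.2, -41.7] rot [-12.37, -11.3, -45.98]
time_s: 17.43
tool_pos: [0.4545, 0.1998, 0.336]
ee_rot: [[-0.387, 0.879, -0.279], [0.917, 0.397, -0.021], [0.093, -0.264, -0.96]]
ft_force: [0.8, 1.6, -0.3]
grip_width: 0.0639
t 17.43 tcp [0.4545 0.1998 0.336 ] gp [0.4598 0.2002 0.3542] 
R [[-0.387, 0.879, -0.279], [0.917, 0.397, -0.021], [0.093, -0.264, -0.96]] 
j [ 0.3411  0.2927  1.3346  0.0756  1.7876 -0.0644] F [ 0.83  1.6  -0.25] M [-0.06 -0.22 -0.08] w 0.0639
192 - - - - - - -23,29,32 - - - - - - - -
193 - - - - - - - - - - - - - - -
194 - - - - - - - -16,20,37 - - - - - - -
195 - - - - - - - -14,15,39 - - - - - - -
196 - - - - - - - - - - - - - - -
197 - - - - - - - -10,9,39 - - - - - - -
198 - - - - - - - -9,7,38 -7,9,37 - -2,11,39 0,14,38 - - -
199 - - - - - - - -8,7,34 -5,5,39 - - 1,10,38 3,12,38 - -
200 - - - - - - - -6,4,34 -3,3,37 -1,4,38 0,6,38 2,9,36 4,12,35 - -
201 - - - - - - -9,7,25 -5,2,33 -3,3,34 0,2,37 1,4,36 4,6,37 5,10,33 - -
202 - - - - - - -7,3,25 -4,2,29 -1,2,31 0,1,34 2,5,32 4,7,32 - - -
203 - - - - - - -6,2,23 -3,0,28 0,0,29 1,2,29 3,3,30 6,4,31 - - -
2
[... 611 characters left out ...]
8,-2 0,-8,0 1,-6,0 3,-4,0 5,-2,0 8,-2,2 10,0,0 - - - - -
213 - - - -1,-11,-1 0,-10,-1 2,-7,-2 5,-8,0 7,-6,0 9,-4,0 11,-1,-1 - - - - -
top -15 3 [-6.382  -1.201  19.6259] 21.770374617892212
top 0 32 [-7.2323  7.0681 33.5287] 44.71880038226661
top 15 43 [-14.488   23.2658  41.589 ] 46.76498154007897
top 30 37 [-24.2542  37.0504  39.8662] 44.223788618126584
top 45 45 [-34.6475  51.2979  36.1125] 42.2033332064476
top 60 38 [-45.5344  67.1954  34.2769] 40.78916809279453
top 75 43 [-55.7952  83.5261  30.2535] 36.363181012924606
top 90 37 [-67.4179  97.2973  27.1304] 38.645724618232855
top 105 40 [-76.1884 112.1823  24.6896] 29.930363161821937
top 120 6 [-78.2886 121.7233  23.3382] 28.2983457368705
```

View pics/t18.png

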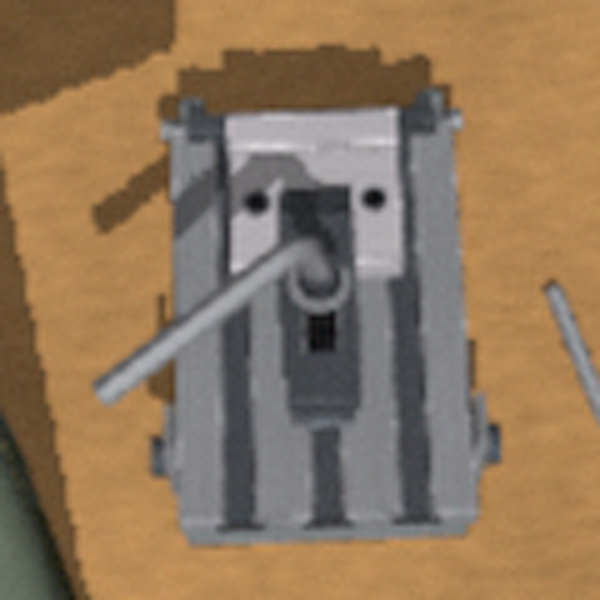

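View pics/c18.png

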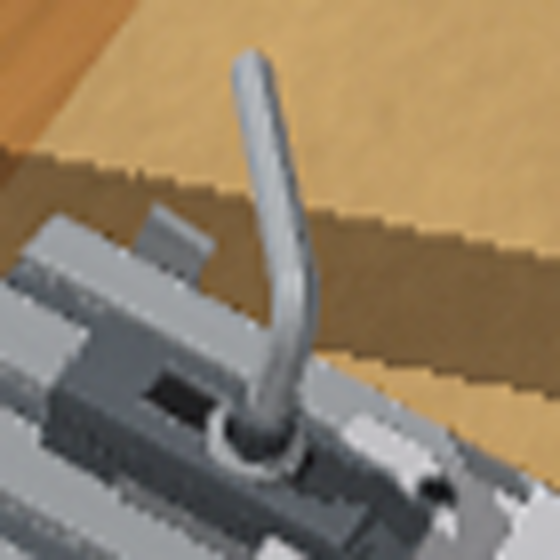

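Final checks. The key's long arm is at about 55.5° in both the top and scene views, so the screw is at roughly 52–59°. The short arm is in the head, leaning ~10° (limit 14°). In the top view the can (128,183), tray (378,157) and screwdriver (378,252) are where they were at the start. I'll let the arm settle and hand in.

```bash
python3 -m inch '{"dp":[[0,0,0],[0,0,0],[0,0,0]],"rotation":[[0,0,0],[0,0,0],[0,0,0]],"jaw":[0.7,0.7,0.7]}'
python3 - <<'E'
import cv2,numpy as np
a=cv2.imread("pics/top0.png");b=cv2.imread("pics/top18.png")
for n,(x0,y0,x1,y1) in dict(can=(108,168,145,198),tray=(345,128,410,188),driver=(350,220,402,282)).items():
    print(n,np.abs(a[y0:y1,x0:x1].astype(int)-b[y0:y1,x0:x1]).mean().round(1))
from plant import workorder
print(workorder.finish_job())
E
```

```text
time_s: 17.78
tool_pos: [0.4515, 0.2017, 0.3356]
ee_rot: [[-0.393, 0.875, -0.282], [0.914, 0.404, -0.022], [0.095, -0.266, -0.959]]
ft_force: [0.4, -0.1, -1.2]
grip_width: 0.0636
can 33.2
tray 4.0
driver 4.4
the job is handed in; nothing more can be done
None
```

I pulled the middle-sized key out of the screw, flipped it and seated its short arm on the socket floor. I then took hold of the long arm about 100 mm from the screw axis and turned it clockwise to about 66° under load. After that I let go, moved the arm clear and handed the job in at 17.8 s.

**What the last checks showed**
- **Tightening:** After release the key sprang back about 10°, and its long arm now lies at 55–56° in both the top and scene views. Given the key's ±4° play, I put the screw at about 52–59°. I could not read the screw angle directly.
- **Key in the socket:** Before the turn the floor pushed back with about 8 N, and the long arm lay about 42 mm above the mouth, parallel to the slope. After release it leans about 10° by its own play, against a limit of 14°. I did not measure the tip's distance from the floor at the end; the arm's height suggests it is within about 2 mm.
- **Robot:** The gripper is clear of everything. The highest contact force read was about 8 N.
- **Bystanders:** The tray and screwdriver look unchanged from the first top picture. For the can, that comparison showed a difference (mean 33 grey levels, against about 4 for the other two). I take this to be the arm's shadow having moved, because the can appeared at the same pixel (128,183) and upright in the last full top view I opened. I did not check it any further.

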